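# Make up two inspection kits for the measuring machine

## Task

Make up the two inspection kits from the stock on the bench mat: the blue tray gets the brass spindle with its V-block and the small bright ring gauge, and the yellow tray gets the flanged aluminium bushing with the plug gauge. Lay the spindle and the plug gauge in the long compartments and stand each of the others, the same way up as now, in a square compartment of its own, each flat on the tray's floor and set down gently, not dropped. Leave the large dark ring, the steel block with holes and the steel cylinder where they stand.

Things in the scene. Friction and masses are not known exactly. Their poses are not given: they have to be found in the camera images.
- tray_blue: Blue plastic kit tray, 176 x 176 mm, fixed in place, its sides turned up to 20 degrees from the bench's. Origin at the centre of the underside; z up. Floor 3 mm thick; rim and dividers 4 mm thick, their tops 10 mm above the bench (7 mm above the floor). The divider along the tray's x at y from -4 to 0 mm parts one long compartment (168 x 80 mm, centre x 0, y -44 mm) from two square ones (82 x 84 mm each, centres x +43 and -43 mm, y +42 mm).
- tray_yellow: Yellow plastic kit tray of the same pattern, 176 x 176 mm, fixed in place, its sides turned up to 20 degrees from the bench's. Origin at the centre of the underside; z up. Floor 3 mm thick; rim and dividers 4 mm thick, their tops 10 mm above the bench (7 mm above the floor). The divider along the tray's x at y from -4 to 0 mm parts one long compartment (168 x 80 mm, centre x 0, y -44 mm) from two square ones (82 x 84 mm each, centres x +43 and -43 mm, y +42 mm).
- spindle: Brass spindle lying on its side, about 0.45 kg: square middle 48 mm long and 26 x 26 mm in section, a smooth round journal 22 mm in diameter and 38 mm long towards +x, a threaded stem 16 mm in diameter and 36 mm long towards -x. Origin in the middle of the square part, on the axis (13 mm above what it lies on); x along the spindle, z up. Balances about 6 mm from the origin towards +x; grip it by two sides of the square part.
- plug_gauge: Double-ended plug gauge lying on its side, about 0.33 kg: black eight-sided handle 66 mm long and 28 mm across its flats with a green band at one end and a red band at the other, a steel plug 25 mm in diameter at each end; reaches 71 mm from the origin to +x (green end) and 63 mm to -x (red end). Origin in the middle of the handle, on the axis (14 mm above what it lies on); x along the gauge; one flat below, one on each side.
- ring_gauge: Small bright steel ring gauge lying flat, about 0.36 kg: outside diameter 52 mm, bore 22 mm, 26 mm high, with a pale band round it. Origin at the centre of the underside, z up along the bore.
- v_block: Grey steel V-block standing on its base, about 0.5 kg: 52 mm long (x), 42 mm wide (y), 36 mm high, with a V groove 30 mm wide and 15 mm deep along x in the top. Origin at the centre of the underside, z up. Grip it across the 42 mm.
- bushing: Aluminium flanged bushing standing on its flange, about 0.13 kg: flange 56 mm in diameter and 8 mm thick, above it a body 42 mm in diameter up to 40 mm height, bore 25 mm. Origin at the centre of the underside, z up.
- big_ring: Large dark ring gauge with a red band and a red circle on top, lying flat; stays where it is. Outside diameter 64 mm, bore 40 mm, 26 mm high. Origin at the centre of the underside.
- parallel_block: Steel block with six small dark holes on top, 50 (x) x 36 (y) x 24 mm; stays where it is. Origin at the centre of the underside.
- master_cylinder: Upright plain steel cylinder with a dark band, 34 mm in diameter, 55 mm high; stays where it is. Origin at the centre of the underside.

How it is judged:
At the end, for the whole second after the job is handed in: Blue tray: spindle in the long, V-block and small ring each in a square compartment. Yellow: plug gauge in the long, bushing in a square one. All flat on the floor (height within 3 mm, tilt 0.1 rad), still, released; large ring, block and cylinder upright within 20 mm of their starts (x of spindle in the frame of tray_blue between -0.08 and 0.08 m and z of spindle in the frame of tray_blue between 0.013 and 0.019 m and linear speed of each of spindle, v_block, ring_gauge, bushing, plug_gauge below 0.02 m/s and angular speed of each of spindle, v_block, ring_gauge, bushing, plug_gauge below 0.2 rad/s and y of spindle in the frame of tray_blue between -0.08 and -0.01 m and angle between each of spindle, plug_gauge's own x axis and vertical above 1.47 rad and x of v_block in the frame of tray_blue between -0.08 and 0.08 m and z of v_block in the frame of tray_blue between 0 and 0.006 m and y of v_block in the frame of tray_blue between 0.01 and 0.08 m and angle between each of v_block, ring_gauge, bushing, big_ring, parallel_block, master_cylinder's own z axis and vertical below 0.1 rad and x of ring_gauge in the frame of tray_blue between -0.08 and 0.08 m and z of ring_gauge in the frame of tray_blue between 0 and 0.006 m and y of ring_gauge in the frame of tray_blue between 0.01 and 0.08 m and x of bushing in the frame of tray_yellow between -0.08 and 0.08 m and z of bushing in the frame of tray_yellow between 0 and 0.006 m and y of bushing in the frame of tray_yellow between 0.01 and 0.08 m and x of plug_gauge in the frame of tray_yellow between -0.08 and 0.08 m and z of plug_gauge in the frame of tray_yellow between 0.014 and 0.02 m and y of plug_gauge in the frame of tray_yellow between -0.08 and -0.01 m and distance of each of big_ring, parallel_block, master_cylinder from where it was at the start of the episode below 0.02 m); the robot touches nothing.
It fails at once if the large dark ring is shifted by more than 20 mm or tipped over (distance of big_ring from where it was at the start of the episode above 0.02 m or angle between big_ring's own z axis and vertical above 0.3 rad).
It fails at once if the steel block with holes is shifted by more than 20 mm or tipped over (distance of parallel_block from where it was at the start of the episode above 0.02 m or angle between parallel_block's own z axis and vertical above 0.3 rad).
It fails at once if the upright steel cylinder is shifted by more than 20 mm or tipped over (distance of master_cylinder from where it was at the start of the episode above 0.02 m or angle between master_cylinder's own z axis and vertical above 0.3 rad).
It fails at once if a piece is dropped or slammed into its tray (over 0.5 m/s in the last 12 mm above the tray floor) ((horizontal distance between spindle and tray_blue below 0.1 m and z of spindle in the frame of tray_blue below 0.028 m and linear speed of spindle above 0.5 m/s) or (horizontal distance between v_block and tray_blue below 0.1 m and z of v_block in the frame of tray_blue below 0.015 m and linear speed of v_block above 0.5 m/s) or (horizontal distance between ring_gauge and tray_blue below 0.1 m and z of ring_gauge in the frame of tray_blue below 0.015 m and linear speed of ring_gauge above 0.5 m/s) or (horizontal distance between bushing and tray_yellow below 0.1 m and z of bushing in the frame of tray_yellow below 0.015 m and linear speed of bushing above 0.5 m/s) or (horizontal distance between plug_gauge and tray_yellow below 0.1 m and z of plug_gauge in the frame of tray_yellow below 0.029 m and linear speed of plug_gauge above 0.5 m/s)).
It also fails if it takes over 128 s, if anything falls off the work surface, if the arm or the gripper's body presses on something with over 40 N, if the wrist force passes 120 N, or if a joint passes its speed limit or range.

## Robot

A 6-joint arm with a two-finger parallel gripper is mounted at the origin on the work surface. World frame = base frame: x ahead of the robot, y to its left, z up, the work surface at z = 0. Lengths are in m, angles in rad, forces in N, time in s.
With the tool pointing down it reaches from about 0.375 to 0.9 m from the base axis. Payload 3.1 kg.
Tool frame: the origin (TCP) lies on the centre line of the jaws, within the pads' length; the fingertips stand 14 mm ahead of it and the grasp point (between the pads) lies 5 mm behind it; z points along the fingers, y is the direction in which the jaws open and shut (so a half turn about z gives the same grasp; the last joint's range is limited). The gripper opens to 87 mm and grips with 3 to 60 N. Pads are 19 mm wide; open, the fingers measure 117 mm over their backs; the gripper's body (75 mm by 190 mm) begins 51 mm behind the grasp point.
Start: joints at [1.113, 0.527, 1.433, -0, 1.181, -0.178], TCP at [0.172, 0.601, 0.237] pointing down, gripper open.
Joint ranges: [-3.08, 3.08], [-0.75, 2.2], [0.22, 2.44], [-1.43, 4.57], [0, 2.65], [-2.85, 2.85]. Speed limits (rad/s): [2.79, 2.79, 3.14, 3.14, 3.14, 3.14].

## Interface

Orientations are given as a unit quaternion [x, y, z, w].
In Python, from cell import bot, optics, order gives the robot as it stands. The module is installed in compiled form; this text tells all that it offers.
- The arm moves only by the tool send_rows, never from a script. Its argument "rows" is one flat list of numbers, 7 for each row, row after row: the shift along the tool's x, y, z in m, then the turn, a rotation vector about the tool's x, y, z in rad, then the opening, from 0 (shut) to 1 (fully open). A call has 1 to 12 rows; each row is the pose to reach, as a shift and turn from the pose measured when the call began, along the tool's axes at that moment; what a row does not reach only later rows make up. A row lasts 1/8 s, in which the tool goes at most 62.5 mm and 10.7 degrees, less where a joint would pass 70% of its speed; a pose out of reach is approached as far as the arm can. A call with a gripper value outside its range is refused whole. The fingers move at their own pace and stop on an object; the grip force is fixed at half the most. Time passes only in rows, so rows that repeat a pose let the fingers close. It gives the time, the measured TCP pose, the force and the opening at its end, in the units of the state.
- bot.sense(): the state, without advancing time (a new reading comes with each control period).
- optics.read_camera(name): name is "side" or "top" or "wrist"; returns the picture (400x640x3 uint8, red, green, blue); there is no depth.
- optics.get_calibration(name): a dict with "fx", "fy", "cx", "cy" (pixels), "k1" (the pictures are not rectified: a ray, as slopes to the right and down, at radius r is drawn at 1 + k1 r^2 times it, then the intrinsics apply), "cam_to_world" (4x4, takes a point from camera to world coordinates); the wrist camera has in their place "hand_eye" (4x4, takes a point from camera to tool coordinates, whose origin is the TCP and whose axes are the flange's). Camera axes: x right, y up, looking along -z (the intrinsics and any distortion apply to the point x, -y, -z); pixel columns grow to the right and rows downward; lengths in m; the calibration is good to about 2 mm. A picture is of the moment at which its call begins: read the wrist's pose just before it. get_calibration takes no time and is no camera call.
- order.close_job(): hands the job in, once; it reports no verdict.
The state is a dict: "clock": time; "q": joint angles; "joint_velocities": joint speeds; "effort": joint torques, N m; "ee_pos": TCP position; "tool_rot": TCP orientation; "wrist_force": force on the tool from outside, world axes, zero at the start; "moment": the same for the moment, N m; "gripper_width": finger opening in m.
Only numpy, scipy, OpenCV 4.12 (cv2) and the standard library are available. Lean on these libraries where they do the work, as an engineer would, in place of code of your own. Each camera call takes 0.05 s, during which the arm holds its last target.

## Working session

There is one attempt and no reset: what is moved stays moved. The work goes in short steps, Python scripts to look and compute and a tool call to move; the robot and the scene stay as the last step left them, time stands still between calls to the robot, and variables do not carry over. Pictures are saved under pics/ and viewed, and the job is handed in when it is done.

Besides the shell and the picture viewer there is one more tool, called after "Call:" by a JSON object that holds its "fn" and its "kwargs". send_rows: Moves the arm, as the interface text tells. Its arguments: {"type":"object","properties":{"rows":{"type":"array"}},"required":["rows"]}

```bash
mkdir -p pics; python3 - <<'E'
from cell import bot, optics, order
import cv2
s=bot.sense();print(s)
for n in("top","side","wrist"):
    im=optics.read_camera(n);cv2.imwrite(f"pics/{n}0.png",im[:,:,::-1]);print(n,optics.get_calibration(n))
E
```

```text
{'clock': 0.0, 'q': array([ 1.11349237e+00,  5.28447822e-01,  1.43387850e+00,  3.82999893e-06,
        1.18134278e+00, -1.78486805e-01]), 'joint_velocities': array([ 0.00173509,  0.00046402, -0.00037064,  0.00176606, -0.00122466,
        0.00099242]), 'effort': array([-3.00026404e-04, -4.40048110e+01, -1.76588738e+01,  6.30615139e-02,
        5.84399840e-02, -1.90699948e-04]), 'ee_pos': array([0.17167162, 0.6002589 , 0.23559041]), 'tool_rot': array([ 1.38958098e-01,  9.90297717e-01, -9.85651798e-04, -3.26198180e-04]), 'wrist_force': array([ 0.20921419, -0.03967253, -0.48096395]), 'moment': array([ 0.01634963,  0.01260579, -0.03686259]), 'gripper_width': 0.08692782766725025}
top {'fx': 402.08880428450686, 'fy': 402.08880428450686, 'cx': 319.75968283447713, 'cy': 205.17031151852595, 'k1': 0.0252917739983593, 'cam_to_world': array([[-0.10284681,  0.96638643, -0.23562639,  0.34024242],
       [-0.99469069, -0.10077628,  0.02084628,  0.01530732],
       [-0.00359999,  0.23651935,  0.97162011,  0.96090924],
       [ 0.        ,  0.        ,  0.        ,  1.        ]])}
side {'fx': 368.8035
[... 168 characters left out ...]
38293076,  0.23191978],
       [-0.45315634,  0.47471861, -0.75451413, -0.65132732],
       [-0.00104454,  0.84612437,  0.53298449,  0.49854872],
       [ 0.        ,  0.        ,  0.        ,  1.        ]])}
wrist {'fx': 337.1205991419628, 'fy': 337.1205991419628, 'cx': 315.29820544388946, 'cy': 200.5752685343464, 'k1': -0.0029887739595014016, 'hand_eye': array([[-9.78239343e-04,  9.61106793e-01,  2.76175263e-01,
         7.63853521e-02],
       [ 9.99999519e-01,  9.59769362e-04,  2.02038442e-04,
         5.88531393e-05],
       [-7.08840367e-05,  2.76175327e-01, -9.61107269e-01,
        -1.48650593e-01],
       [ 0.00000000e+00,  0.00000000e+00,  0.00000000e+00,
         1.00000000e+00]])}
```

View pics/top0.png

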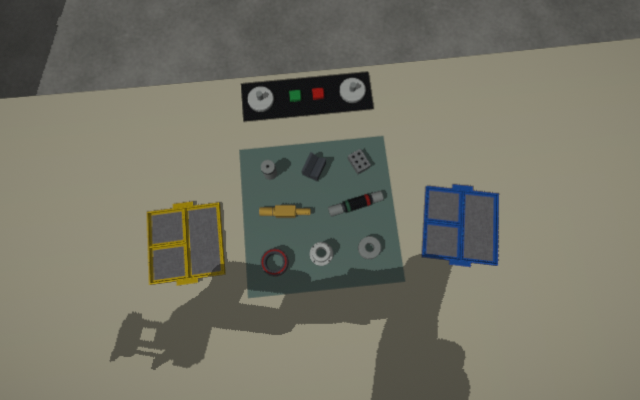

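View pics/side0.png

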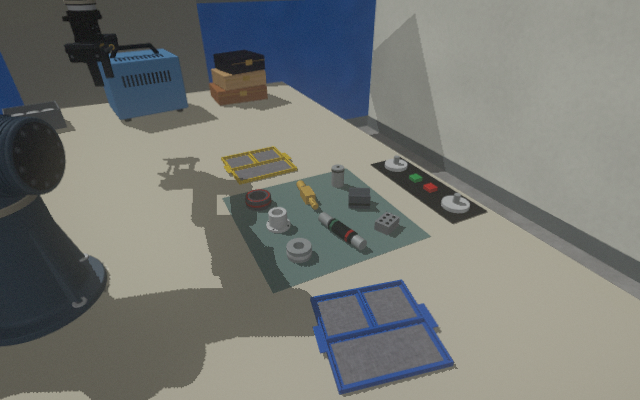

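View pics/wrist0.png

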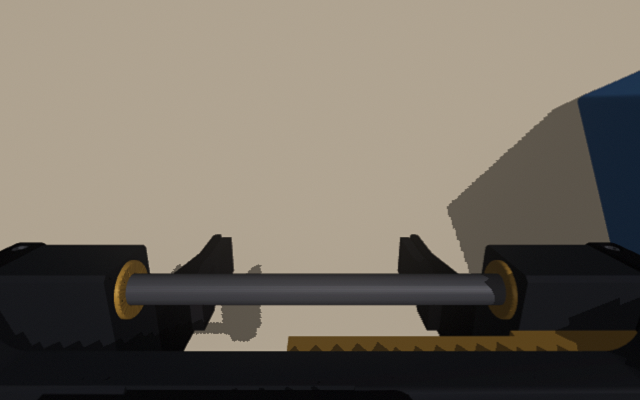

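```bash
cat > h.py <<'E'
import numpy as np, cv2
from scipy.spatial.transform import Rotation as R
from cell import bot, optics, order
def calib(n):
    c=optics.get_calibration(n)
    return c
def T_of(s):
    T=np.eye(4);T[:3,:3]=R.from_quat(s['tool_rot']).as_matrix();T[:3,3]=s['ee_pos'];return T
def cw(n,s=None):
    c=calib(n)
    return c['cam_to_world'] if n!='wrist' else T_of(s)@c['hand_eye']
def pix2w(n,uv,z,s=None):
    c=calib(n);M=cw(n,s)
    K=np.array([[c['fx'],0,c['cx']],[0,c['fy'],c['cy']],[0,0,1]])
    p=cv2.undistortPoints(np.array(uv,float).reshape(-1,1,2),K,np.array([c['k1'],0,0,0.]))[:,0]
    d=np.c_[p[:,0],-p[:,1],-np.ones(len(p))]@M[:3,:3].T
    o=M[:3,3];t=(np.asarray(z)-o[2])/d[:,2]
    return o+d*t[:,None]
def w2pix(n,P,s=None):
    c=calib(n);M=np.linalg.inv(cw(n,s))
    q=np.asarray(P,float).reshape(-1,3)@M[:3,:3].T+M[:3,3]
    q=q*[1,-1,-1]
    K=np.array([[c['fx'],0,c['cx']],[0,c['fy'],c['cy']],[0,0,1]])
    return cv2.projectPoints(q,np.zeros(3),np.zeros(3),K,np.array([c['k1'],0,0,0.]))[0][:,0]
def down(yaw):  # tool z down, tool y axis at angle yaw in world
    y=np.array([np.cos(yaw),np.sin(yaw),0]);z=np.array([0,0,-1.]);return np.c_[np.cross(y,z),y,z]
def rel(pos,yaw,s=None):
    """shift,rotvec from current measured pose, picks nearest half-turn"""
    s=s or bot.sense();T=T_of(s);best=None
    for k in(0,np.pi):
        r=R.from_matrix(T[:3,:3].T@down(yaw+k)).as_rotvec()
        if best is None or np.linalg.norm(r)<np.linalg.norm(best):best=r
    return np.round(T[:3,:3].T@(np.array(pos)-T[:3,3]),4),np.round(best,3)
E
python3 - <<'E'
import cv2
im=cv2.imread('pics/top0.png')
a=im[125:305,235:410];cv2.imwrite('pics/topmat.png',cv2.resize(a,None,fx=3.3,fy=3.3,interpolation=cv2.INTER_CUBIC))
b=cv2.resize(im[190:295,140:235],None,fx=4,fy=4,interpolation=cv2.INTER_CUBIC)
c=cv2.resize(im[175:280,410:505],None,fx=4,fy=4,interpolation=cv2.INTER_CUBIC)
cv2.imwrite('pics/toptrays.png',cv2.hconcat([b,c]))
E
```

```text
(no output)
```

View pics/topmat.png

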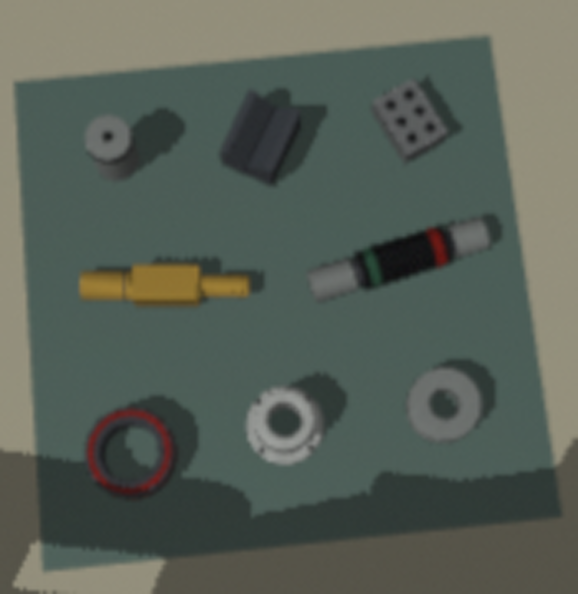

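View pics/toptrays.png

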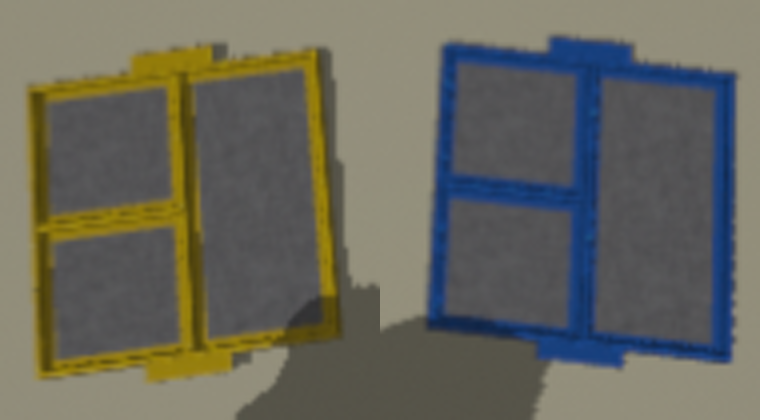

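```bash
python3 - <<'E'
from h import *
np.set_printoptions(precision=4,suppress=True)
f=lambda pts:[(235+x/3.3,125+y/3.3) for x,y in pts]
# pixel centre convention of resize ignored
for n,p,z in [('cyl',[(107,135)],.055),('vb',[(253,92),(300,112),(273,185),(222,155)],.036),('blk',[(373,100),(418,80),(450,130),(408,160)],.024),
 ('spsq',[(133,265),(200,265),(198,303),(133,302)],.026),('spends',[(80,286),(250,287)],.013),('plug',[(310,282),(492,236)],.014),('big',[(131,452)],.026),('bush',[(285,420)],.04),('ring',[(445,404)],.026)]:
    w=pix2w('top',f(p),z);print(n,w[:,:2].tolist() if len(w)<3 else (w[:,:2].round(4).tolist(),w.mean(0)))
def tray(pts,name):
    w=pix2w('top',pts,.010);c=w.mean(0);print(name,w[:,:2],c,[np.linalg.norm(w[i]-w[(i+1)%4]) for i in range(4)],
     [np.arctan2(*(w[(i+1)%4]-w[i])[[1,0]])for i in range(4)])
tray([(140+x/4,190+y/4) for x,y in [(30,88),(315,48),(340,338),(40,378)]],'Y')
tray([(410+(x-380)/4,175+y/4) for x,y in [(447,44),(735,74),(732,362),(430,330)]],'B')
E
```

```text
cyl [[0.6682766172373751, 0.1096192904852962]]
vb ([[0.6974, 0.0016], [0.6782, -0.0313], [0.6243, -0.0058], [0.651, 0.029]], array([ 0.6628, -0.0016,  0.036 ]))
blk ([[0.6863, -0.0873], [0.6986, -0.1228], [0.6568, -0.1414], [0.6369, -0.1075]], array([ 0.6697, -0.1148,  0.024 ]))
spsq ([[0.5777, 0.1011], [0.5726, 0.0528], [0.5447, 0.0567], [0.5503, 0.1032]], array([0.5613, 0.0784, 0.026 ]))
spends [[0.5692153986345138, 0.1420998027013585], [0.5555539752653077, 0.01834562887687156]]
plug [[0.5545073921646314, -0.025714308263656067], [0.575201229408012, -0.16294296516227622]]
big [[0.4433025653623818, 0.11280254933430633]]
bush [[0.4527135249584039, 0.0033168861823635702]]
ring [[0.4540340086878016, -0.11044388927115276]]
Y [[0.5971 0.4107]
 [0.6043 0.2389]
 [0.4282 0.2319]
 [0.4237 0.405 ]] [0.5133 0.3216 0.01  ] [np.float64(0.171932342993318), np.float64(0.17624462675867136), np.float64(0.17316833738561369), np.float64(0.1735532402190124)] [np.float64(-1.5291361368647312), np.float64(-3.101815768315252), np.float64(1.5968758559943896), np.float64(0.032746968166560704)]
B [[ 0.5918 -0.2714]
 [ 0.5547 -0.4416]
 [ 0.3837 -0.4037]
 [ 0.4198 -0.2324]] [ 0.4875 -0.3373  0.01  ] [np.float64(0.17420962169485427), np.float64(0.17520371669756057), np.float64(0.17496740037892997), np.float64(0.17638288953535047)] [np.float64(-1.7851429524099371), np.float64(2.9232565144903218), np.float64(1.3631629098236262), np.float64(-0.22258341220879538)]
```

```bash
cat > ov.py <<'E'
from h import *
import sys
from poses import P
def circ(r,z,n=48):
    a=np.linspace(0,2*np.pi,n);return np.c_[r*np.cos(a),r*np.sin(a),0*a+z]
def rect(x0,x1,y0,y1,z):return np.array([[x0,y0,z],[x1,y0,z],[x1,y1,z],[x0,y1,z],[x0,y0,z]],float)
tray=[rect(-.088,.088,-.088,.088,.01),rect(-.084,.084,-.084,-.004,.01),rect(.002,.084,0,.084,.01),rect(-.084,-.002,0,.084,.01)]
M={'tray_blue':tray,'tray_yellow':tray,
'spindle':[rect(-.024,.024,-.013,.013,.013),rect(-.024,.024,-.013,.013,-.013),rect(.024,.062,-.011,.011,0),rect(-.06,-.024,-.008,.008,0)],
'plug_gauge':[rect(-.033,.033,-.014,.014,0),rect(.033,.071,-.0125,.0125,0),rect(-.063,-.033,-.0125,.0125,0)],
'ring_gauge':[circ(.026,0),circ(.026,.026),circ(.011,.026)],
'v_block':[rect(-.026,.026,-.021,.021,0),rect(-.026,.026,-.021,.021,.036),rect(-.026,.026,-.015,.015,.036),],
'bushing':[circ(.028,0),circ(.028,.008),circ(.021,.04),circ(.0125,.04)],
'big_ring':[circ(.032,0),circ(.032,.026),circ(.02,.026)],
'parallel_block':[rect(-.025,.025,-.018,.018,0),rect(-.025,.025,-.018,.018,.024)],
'master_cylinder':[circ(.017,0),circ(.017,.055)]}
H={'spindle':.013,'plug_gauge':.014}
def draw(im,cam,s=None,k=4,off=(0,0),size=None,names=None):
    x0,y0=off;w,h=size
    o=cv2.resize(im[y0:y0+h,x0:x0+w],None,fx=k,fy=k,interpolation=cv2.INTER_CUBIC)
    for n,ls in M.items():
        if names and n not in names: continue
        x,y,z,a=P[n]
        for l in ls:
            w3=l@R.from_euler('z',a).as_matrix().T+[x,y,z]
            q=(w2pix(cam,w3,s)-[x0,y0]+.5)*k-.5
            if np.abs(q).max()<5000: cv2.polylines(o,[q.astype(np.int32)],False,(0,255,0) ,1)
    return o
E
cat > poses.py <<'E'
P={'tray_blue':(.4875,-.3373,0,-.218),'tray_yellow':(.5133,.3216,0,.036),
'spindle':(.5613,.078,.013,1.46),'plug_gauge':(.5653,-.090,.014,1.72),
'ring_gauge':(.454,-.1104,0,0),'v_block':(.6628,-.0016,0,-.44),'bushing':(.4527,.0033,0,0),'big_ring':(.4433,.1128,0,0),
'parallel_block':(.6697,-.1148,0,-.42),'master_cylinder':(.6683,.1096,0,0)}
E
python3 - <<'E'
from ov import *
t=cv2.imread('pics/top0.png');s=cv2.imread('pics/side0.png')
cv2.imwrite('pics/o1.png',draw(t,'top',k=3.3,off=(235,125),size=(175,180)))
cv2.imwrite('pics/o2.png',cv2.hconcat([draw(t,'top',k=4,off=(140,190),size=(95,105)),draw(t,'top',k=4,off=(410,175),size=(95,105))]))
cv2.imwrite('pics/o3.png',draw(s,'side',k=3,off=(215,140),size=(240,250)))
E
```

```text
(no output)
```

View pics/o1.png

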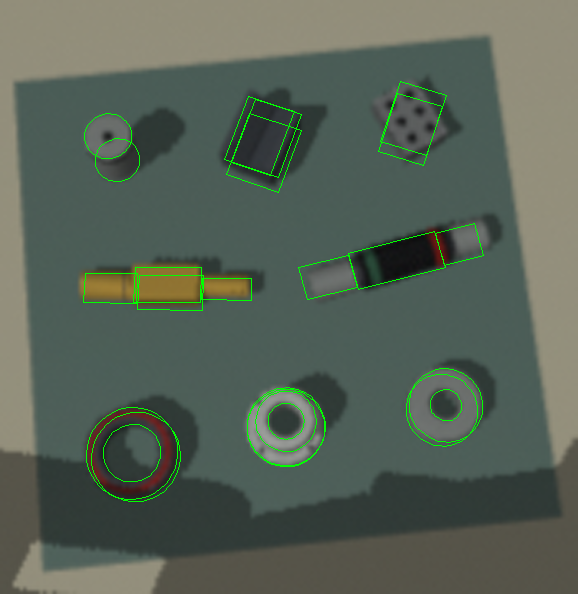

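View pics/o2.png

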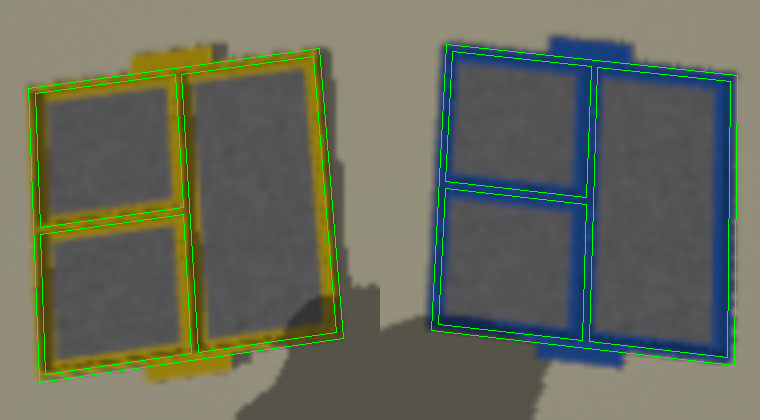

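View pics/o3.png

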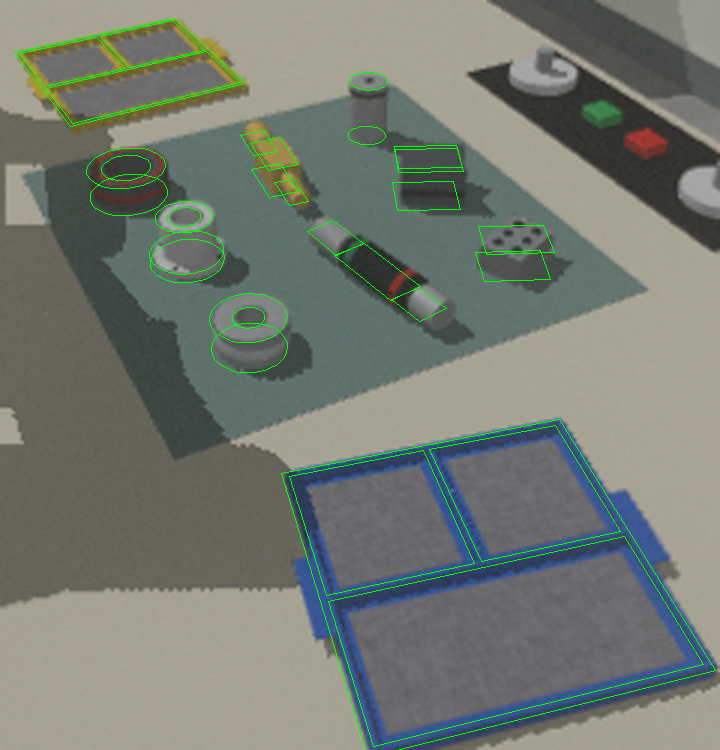

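```bash
python3 - <<'E'
from h import *
print(rel((.57,0,.33),np.pi/2))
E
```

```text
(array([-0.5481, -0.4678, -0.0936]), array([-0.002, -0.   , -0.279]))
```

Call:
{"fn": "send_rows", "kwargs": {"rows": [-0.548, -0.468, -0.094, -0.002, 0, -0.279, 1, -0.548, -0.468, -0.094, -0.002, 0, -0.279, 1, -0.548, -0.468, -0.094, -0.002, 0, -0.279, 1, -0.548, -0.468, -0.094, -0.002, 0, -0.279, 1, -0.548, -0.468, -0.094, -0.002, 0, -0.279, 1, -0.548, -0.468, -0.094, -0.002, 0, -0.279, 1, -0.548, -0.468, -0.094, -0.002, 0, -0.279, 1, -0.548, -0.468, -0.094, -0.002, 0, -0.279, 1, -0.548, -0.468, -0.094, -0.002, 0, -0.279, 1, -0.548, -0.468, -0.094, -0.002, 0, -0.279, 1, -0.548, -0.468, -0.094, -0.002, 0, -0.279, 1, -0.548, -0.468, -0.094, -0.002, 0, -0.279, 1]}}

```text
clock: 1.65
ee_pos: [0.5712, -0.003, 0.3305]
tool_rot: [0.001, 1.0, 0.0, 0.0]
wrist_force: [0.5, 1.1, -0.1]
gripper_width: 0.087
```

```bash
cat > poses.py <<'E'
P={'tray_blue':(.4875,-.3373,0,-.218),'tray_yellow':(.5133,.3216,0,.036),
'spindle':(.5655,.079,.013,1.46),'plug_gauge':(.5656,-.098,.014,1.72),
'ring_gauge':(.454,-.1104,0,0),'v_block':(.6628,-.0016,0,-.46),'bushing':(.4527,.0033,0,0),'big_ring':(.4433,.1128,0,0),
'parallel_block':(.6697,-.1148,0,.386),'master_cylinder':(.6683,.1096,0,0)}
E
cat > look.py <<'E'
import sys,pickle
from ov import *
def look(name,cam='wrist'):
    s=bot.sense();im=optics.read_camera(cam)[:,:,::-1]
    cv2.imwrite(f'pics/{name}.png',im);pickle.dump(s,open(f'pics/{name}.pkl','wb'))
    return s,im
E
python3 - <<'E'
from look import *
s,im=look('w1')
print(s['ee_pos'],s['tool_rot'],np.abs(s['joint_velocities']).max())
w,h=230,180
for n in P:
    print(n,w2pix('wrist',[P[n][:3]],s)[0].round())
E
```

```text
[ 0.57117575 -0.00297694  0.33047164] [1.02225363e-03 9.99999473e-01 7.61929319e-05 4.96276897e-05] 0.4458178701783096
tray_blue [70. 99.]
tray_yellow [550. 117.]
spindle [374. 157.]
plug_gauge [246. 157.]
ring_gauge [234.  72.]
v_block [316. 220.]
bushing [320.  71.]
big_ring [402.  63.]
parallel_block [241. 224.]
master_cylinder [390. 223.]
```

View pics/w1.png

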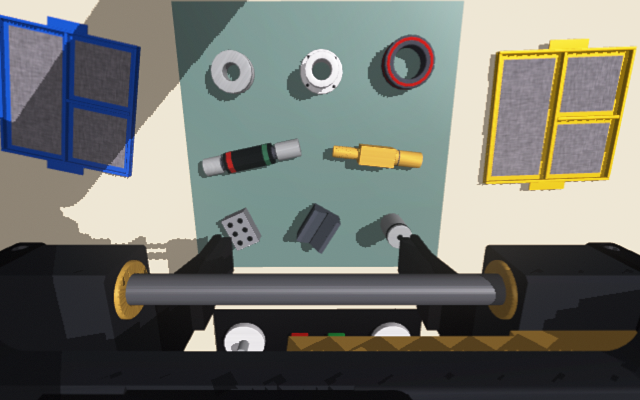

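```bash
python3 - <<'E'
from look import *
s,im=look('w2');s,im=look('w3')
print(s['ee_pos'],s['tool_rot'],np.abs(s['joint_velocities']).max())
cv2.imwrite('pics/w3a.png',draw(im,'wrist',s,k=2.9,off=(180,35),size=(270,205)))
cv2.imwrite('pics/w3b.png',cv2.hconcat([draw(im,'wrist',s,k=2.6,off=(0,10),size=(150,175)),draw(im,'wrist',s,k=2.6,off=(475,30),size=(155,175))]))
E
```

```text
[ 0.57253622 -0.00431622  0.33049707] [ 2.28302633e-03  9.99996519e-01 -6.86043205e-04  1.13086085e-03] 0.07545453592303461
```

View pics/w3a.png

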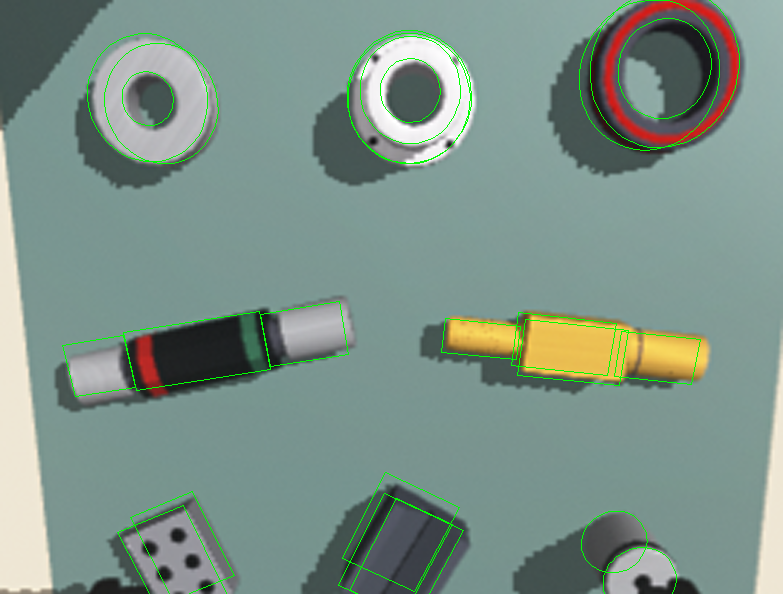

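View pics/w3b.png

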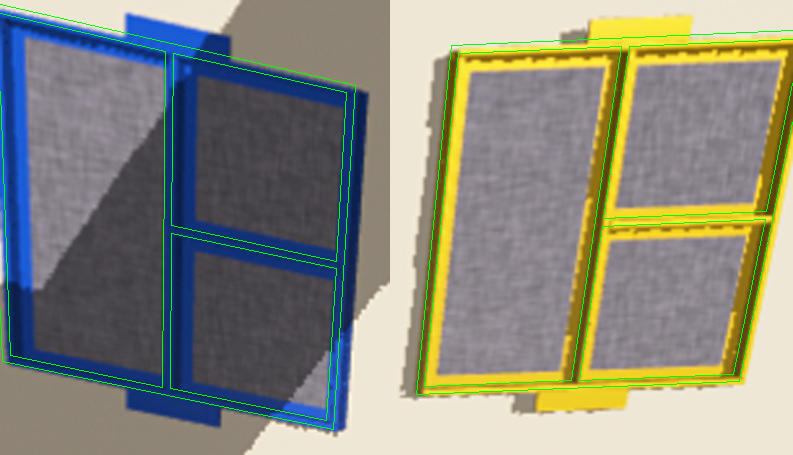

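```bash
python3 - <<'E'
from look import *
np.set_printoptions(precision=4,suppress=True)
s=pickle.load(open('pics/w3.pkl','rb'))
f=lambda pts:[(180+(x+.5)/2.9-.5,35+(y+.5)/2.9-.5) for x,y in pts]
for n,p,z in [('spends jour,stem',[(708,358),(446,335)],.013),('spsq top',[(525,313),(628,320),(625,382),(518,374)],.026),('plug green,red',[(352,323),(70,375)],.014),('ring top',[(148,98)],.026),('bush',[(412,93)],.04),('big',[(672,73)],.026)]:
    w=pix2w('wrist',f(p),z,s);print(n,w[:,:2].tolist(),w.mean(0), np.arctan2(*(w[0]-w[1])[[1,0]]) if len(w)>1 else '')
def tray(pts,name):
    w=pix2w('wrist',pts,.010,s);c=w.mean(0);print(name,c,[np.linalg.norm(w[i]-w[(i+1)%4]).round(4) for i in range(4)],
     [np.arctan2(*(w[(i+1)%4]-w[i])[[1,0]]).round(3)for i in range(4)])
tray([(475+x/2.6,30+y/2.6) for x,y in [(452,47),(800,32),(743,382),(418,394)]] if 0 else [(475+(x-390)/2.6,30+y/2.6) for x,y in [(453,50),(796,33),(743,383),(417,394)]],'Y')
cv2.imwrite('pics/w3c.png',cv2.resize(cv2.imread('pics/w3.png')[190:270,205:430],None,fx=3.5,fy=3.5,interpolation=cv2.INTER_CUBIC))
cv2.imwrite('pics/w3d.png',cv2.resize(cv2.imread('pics/w3.png')[0:190,470:640],None,fx=3,fy=3,interpolation=cv2.INTER_CUBIC))
E
```

```text
spends jour,stem [[0.5703102557249533, 0.1460718644399811], [0.5586715743142511, 0.020553045834330225]] [0.5645 0.0833 0.013 ] 1.4783361149844236
spsq top [[0.5470210446018312, 0.05608356334124946], [0.5504639295192073, 0.10359850511830601], [0.5793367050650928, 0.1039561000526715], [0.5752943239768982, 0.053711783953703705]] [0.563  0.0793 0.026 ] -1.643128908912604
plug green,red [[0.5526331434936517, -0.024016343306244796], [0.5767314355569493, -0.15995299268557964]] [ 0.5647 -0.092   0.014 ] 1.7462494097280064
ring top [[0.4536366160019091, -0.1102747244452711]] [ 0.4536 -0.1103  0.026 ] 
bush [[0.453637735514047, 0.003953192552712419]] [0.4536 0.004  0.04  ] 
big [[0.4448435538002015, 0.11610846884635458]] [0.4448 0.1161 0.026 ] 
Y [0.5148 0.3212 0.01  ] [np.float64(0.1678), np.float64(0.1763), np.float64(0.1777), np.float64(0.1739)] [np.float64(1.613), np.float64(0.088), np.float64(-1.541), np.float64(-3.11)]
```

View pics/w3c.png

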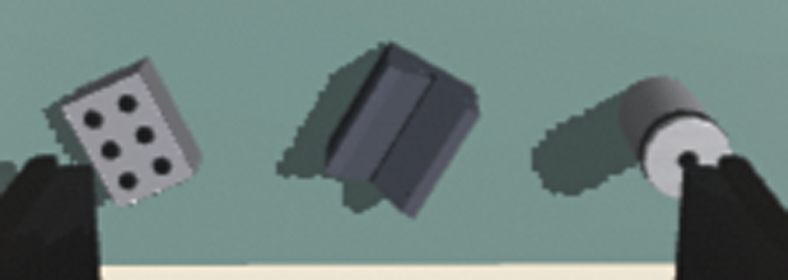

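View pics/w3d.png

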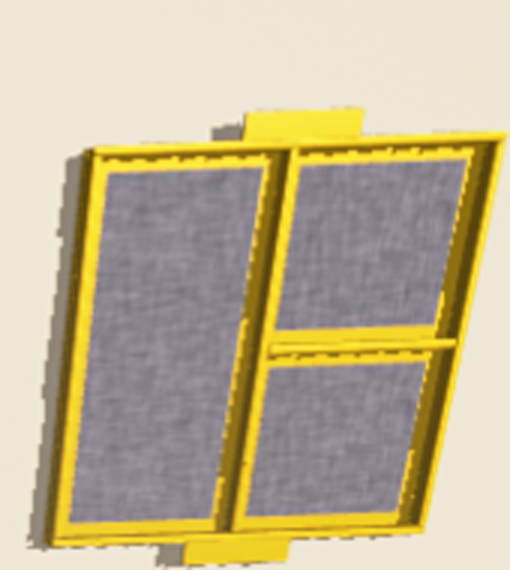

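```bash
python3 - <<'E'
from look import *
np.set_printoptions(precision=4,suppress=True)
s=pickle.load(open('pics/w3.pkl','rb'))
g=lambda pts,o,k:[(o[0]+(x+.5)/k-.5,o[1]+(y+.5)/k-.5) for x,y in pts]
w=pix2w('wrist',g([(437,76),(372,180)],(205,190),3.5),.021,s);print(w,w.mean(0),np.arctan2(*(w[0]-w[1])[[1,0]]))
w=pix2w('wrist',g([(478,112),(413,216)],(205,190),3.5),.036,s);print(w,w.mean(0),np.arctan2(*(w[0]-w[1])[[1,0]]))
w=pix2w('top',[(235+x/3.3,125+y/3.3) for x,y in [(275,102),(248,170)]],.021);print(w,w.mean(0),np.arctan2(*(w[0]-w[1])[[1,0]]))
w=pix2w('wrist',g([(92,150),(505,135),(423,532),(48,545)],(470,0),3),.01,s)
print(w.mean(0),[np.linalg.norm(w[i]-w[(i+1)%4]).round(4) for i in range(4)],
     [np.arctan2(*(w[(i+1)%4]-w[i])[[1,0]]).round(3)for i in range(4)])
E
```

```text
[[ 0.6447  0.0153  0.021 ]
 [ 0.6903 -0.0116  0.021 ]] [0.6675 0.0018 0.021 ] 2.6083822604916937
[[0.655  0.0311 0.036 ]
 [0.6999 0.0053 0.036 ]] [0.6775 0.0182 0.036 ] 2.6196862739959883
[[ 0.6936 -0.0143  0.021 ]
 [ 0.6424  0.0111  0.021 ]] [ 0.668  -0.0016  0.021 ] -0.46081584400219683
[0.5153 0.3239 0.01  ] [np.float64(0.1756), np.float64(0.1729), np.float64(0.1771), np.float64(0.1731)] [np.float64(1.601), np.float64(0.034), np.float64(-1.54), np.float64(-3.116)]
```

```bash
cat > poses.py <<'E'
P={'tray_blue':(.4875,-.3373,0,-.220),'tray_yellow':(.5143,.3228,0,.033),
'spindle':(.5645,.0807,.013,1.468),'plug_gauge':(.5655,-.0971,.014,1.733),
'ring_gauge':(.4538,-.1104,0,0),'v_block':(.6675,0,0,-.52),'bushing':(.4532,.0037,0,0),'big_ring':(.444,.1145,0,0),
'parallel_block':(.6697,-.1148,0,.386),'master_cylinder':(.6683,.1096,0,0)}
E
cat > go.py <<'E'
import sys
from h import *
np.set_printoptions(precision=4,suppress=True)
# python3 go.py yaw x y z [x y z ...]; explicit yaw
s=bot.sense();T=T_of(s);a=[float(v) for v in sys.argv[1:]]
yaw=a[0];cur=np.arctan2(T[1,1],T[0,1])
print('pos',s['ee_pos'],'yaw',cur.round(3),'q',s['q'].round(2),'F',s['wrist_force'].round(1),'w',round(s['gripper_width'],4),'t',s['clock'],'v',np.abs(s['joint_velocities']).max().round(2))
for p in np.array(a[1:]).reshape(-1,3):
    q1=np.arctan2(p[1],p[0])
    rv=R.from_matrix(T[:3,:3].T@down(yaw)).as_rotvec()
    print('shift',(T[:3,:3].T@(p-T[:3,3])).round(4),'rv',rv.round(3),'q6 est',round(q1-yaw,2))
E
python3 go.py -.103 .565 .0855 .10
```

```text
pos [ 0.5707 -0.0021  0.33  ] yaw 1.568 q [-0.2   0.36  1.45  0.    1.33 -1.77] F [-0.5  0.6 -0.5] w 0.0871 t 1.8 v 0.05
shift [0.0058 0.0875 0.23  ] rv [-0.    -0.001  1.671] q6 est 0.25
```

Call:
{"fn": "send_rows", "kwargs": {"rows": [0.006, 0.0875, 0.15, 0, -0.001, 1.671, 1, 0.006, 0.0875, 0.15, 0, -0.001, 1.671, 1, 0.006, 0.0875, 0.15, 0, -0.001, 1.671, 1, 0.006, 0.0875, 0.15, 0, -0.001, 1.671, 1, 0.006, 0.0875, 0.15, 0, -0.001, 1.671, 1, 0.006, 0.0875, 0.15, 0, -0.001, 1.671, 1, 0.006, 0.0875, 0.2, 0, -0.001, 1.671, 1, 0.006, 0.0875, 0.23, 0, -0.001, 1.671, 1, 0.006, 0.0875, 0.23, 0, -0.001, 1.671, 1, 0.006, 0.0875, 0.23, 0, -0.001, 1.671, 1, 0.006, 0.0875, 0.23, 0, -0.001, 1.671, 1, 0.006, 0.0875, 0.23, 0, -0.001, 1.671, 1]}}

```text
clock: 3.3
ee_pos: [0.5649, 0.0858, 0.1006]
tool_rot: [0.742, 0.67, 0.0, 0.0]
wrist_force: [0.5, 0.4, -0.2]
gripper_width: 0.0872
```

```bash
python3 - <<'E'
from look import *
s,im=look('w4')
cv2.imwrite('pics/w4a.png',draw(im,'wrist',s,k=1.2,off=(0,0),size=(640,400)))
E
python3 go.py -.103 .565 .0855 .03 .565 .0855 .017
```

```text
pos [0.565  0.0858 0.1006] yaw -0.102 q [-0.04  0.65  1.68 -0.    0.81  0.06] F [-0.2  0.2  0.8] w 0.0868 t 3.35 v 0.01
shift [-0.0003  0.      0.0706] rv [ 0.001 -0.     0.001] q6 est 0.25
shift [-0.0003 -0.      0.0836] rv [ 0.001 -0.     0.001] q6 est 0.25
```

View pics/w4a.png

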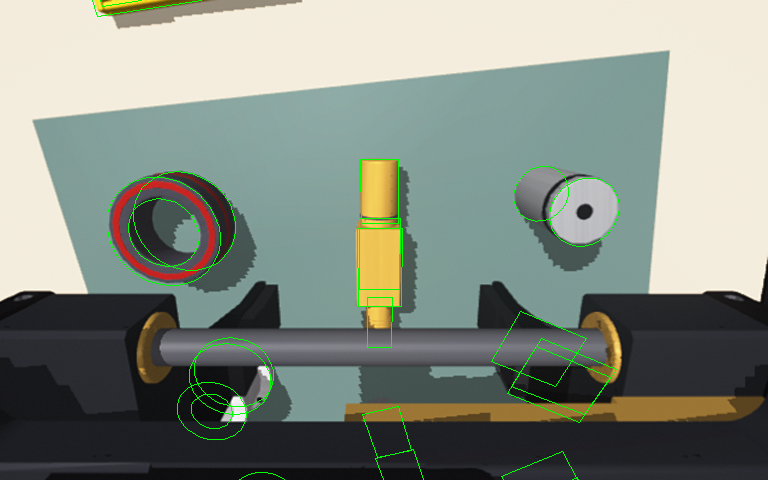

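Call:
{"fn": "send_rows", "kwargs": {"rows": [0, 0, 0.04, 0, 0, 0, 1, 0, 0, 0.065, 0, 0, 0, 1, 0, 0, 0.077, 0, 0, 0, 1, 0, 0, 0.0835, 0, 0, 0, 1, 0, 0, 0.0835, 0, 0, 0, 1, 0, 0, 0.0835, 0, 0, 0, 0, 0, 0, 0.0835, 0, 0, 0, 0, 0, 0, 0.0835, 0, 0, 0, 0, 0, 0, 0.0835, 0, 0, 0, 0, 0, 0, 0.0835, 0, 0, 0, 0, 0, 0, 0.0835, 0, 0, 0, 0]}}

```text
clock: 4.72
ee_pos: [0.565, 0.0857, 0.0171]
tool_rot: [0.742, 0.67, 0.0, 0.0]
wrist_force: [-1.0, -0.1, -0.8]
gripper_width: 0.0352
```

```bash
python3 - <<'E'
from ov import *
x,y,_,a=P['tray_blue'];Rb=R.from_euler('z',a).as_matrix()
for n,o in [('blue',(P['tray_blue'])),('yel',P['tray_yellow'])]:
    Rr=R.from_euler('z',o[3]).as_matrix()
    for c in [(0,-.044),(.043,.042),(-.043,.042)]:
        print(n,c,(Rr@[*c,0]+[o[0],o[1],0]).round(4))
E
python3 go.py -.103 .565 .0855 .12
```

```text
blue (0, -0.044) [ 0.4779 -0.3802  0.    ]
blue (0.043, 0.042) [ 0.5386 -0.3057  0.    ]
blue (-0.043, 0.042) [ 0.4547 -0.2869  0.    ]
yel (0, -0.044) [0.5158 0.2788 0.    ]
yel (0.043, 0.042) [0.5559 0.3662 0.    ]
yel (-0.043, 0.042) [0.4699 0.3634 0.    ]
pos [0.565  0.0857 0.0171] yaw -0.102 q [-0.04  0.79  1.71 -0.    0.64  0.06] F [-1.  -0.1 -0.8] w 0.0352 t 4.725 v 0.0
shift [-0.0002  0.0001 -0.1029] rv [ 0.001 -0.     0.001] q6 est 0.25
```

Call:
{"fn": "send_rows", "kwargs": {"rows": [0, 0, 0, 0, 0, 0, 0, 0, 0, 0, 0, 0, 0, 0, 0, 0, 0, 0, 0, 0, 0, 0, 0, 0, 0, 0, 0, 0, 0, 0, -0.02, 0, 0, 0, 0, 0, 0, -0.06, 0, 0, 0, 0, 0, 0, -0.11, 0, 0, 0, 0]}}

```text
clock: 5.6
ee_pos: [0.5631, 0.0858, 0.1261]
tool_rot: [0.742, 0.67, -0.002, -0.002]
wrist_force: [0.4, 0.6, -4.8]
gripper_width: 0.0254
```

```bash
python3 go.py -1.791 .4828 -.3813 .12
```

```text
pos [0.5631 0.0858 0.1261] yaw -0.102 q [-0.04  0.61  1.67 -0.    0.87  0.06] F [ 0.4  0.6 -4.8] w 0.0254 t 5.6 v 0.85
shift [-0.4728 -0.0323  0.0064] rv [-0.003  0.004  1.689] q6 est 1.12
```

Call:
{"fn": "send_rows", "kwargs": {"rows": [-0.473, -0.032, 0.006, -0.003, 0.004, 1.689, 0, -0.473, -0.032, 0.006, -0.003, 0.004, 1.689, 0, -0.473, -0.032, 0.006, -0.003, 0.004, 1.689, 0, -0.473, -0.032, 0.006, -0.003, 0.004, 1.689, 0, -0.473, -0.032, 0.006, -0.003, 0.004, 1.689, 0, -0.473, -0.032, 0.006, -0.003, 0.004, 1.689, 0, -0.473, -0.032, 0.006, -0.003, 0.004, 1.689, 0, -0.473, -0.032, 0.006, -0.003, 0.004, 1.689, 0, -0.473, -0.032, 0.006, -0.003, 0.004, 1.689, 0, -0.473, -0.032, 0.006, -0.003, 0.004, 1.689, 0, -0.473, -0.032, 0.006, -0.003, 0.004, 1.689, 0, -0.473, -0.032, 0.006, -0.003, 0.004, 1.689, 0]}}

```text
clock: 7.1
ee_pos: [0.4831, -0.3806, 0.1202]
tool_rot: [0.994, -0.109, -0.0, -0.0]
wrist_force: [0.6, -0.5, -4.9]
gripper_width: 0.0257
```

```bash
sed -i "s/'spindle':([^)]*)/'spindle':(.4779,-.3802,.016,-.22)/" poses.py; python3 - <<'E'
from look import *
s,im=look('w5')
cv2.imwrite('pics/w5a.png',draw(im,'wrist',s,k=1.2,off=(0,0),size=(640,400),names=['tray_blue']))
E
python3 go.py -1.791 .4828 -.3813 .0205
```

```text
pos [ 0.4832 -0.3807  0.1203] yaw -1.789 q [-0.85  0.66  1.56 -0.    0.93  0.94] F [-0.1 -0.2 -4.5] w 0.0256 t 7.15 v 0.01
shift [-0.0003  0.0007  0.0998] rv [-0.     0.     0.002] q6 est 1.12
```

View pics/w5a.png

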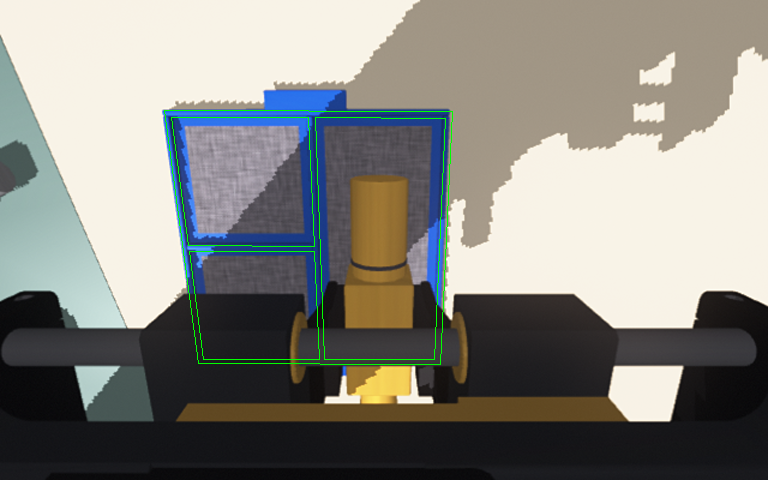

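Call:
{"fn": "send_rows", "kwargs": {"rows": [0, 0.001, 0.045, 0, 0, 0.002, 0, 0, 0.001, 0.075, 0, 0, 0.002, 0, 0, 0.001, 0.086, 0, 0, 0.002, 0, 0, 0.001, 0.093, 0, 0, 0.002, 0, 0, 0.001, 0.097, 0, 0, 0.002, 0, 0, 0.001, 0.0995, 0, 0, 0.002, 0, 0, 0.001, 0.0995, 0, 0, 0.002, 0, 0, 0.001, 0.0995, 0, 0, 0.002, 0.45, 0, 0.001, 0.0995, 0, 0, 0.002, 0.45, 0, 0.001, 0.0995, 0, 0, 0.002, 0.45, 0, 0.001, 0.07, 0, 0, 0.002, 0.45, 0, 0.001, 0.02, 0, 0, 0.002, 0.45]}}

```text
clock: 8.65
ee_pos: [0.482, -0.3807, 0.0996]
tool_rot: [0.994, -0.11, -0.002, -0.002]
wrist_force: [0.7, -0.5, 1.0]
gripper_width: 0.0387
```

```bash
python3 go.py -.520 .6675 0 .14 .6675 0 .10; python3 go.py 1.05 .6675 0 .14 .6675 0 .10 
```

```text
pos [ 0.482  -0.3807  0.0996] yaw -1.791 q [-0.85  0.69  1.57 -0.    0.89  0.94] F [ 0.7 -0.5  1. ] w 0.0387 t 8.65 v 0.77
shift [ 0.0977 -0.4121 -0.0396] rv [-0.005  0.002 -1.271] q6 est 0.52
shift [ 0.0979 -0.412   0.0004] rv [-0.005  0.002 -1.271] q6 est 0.52
pos [ 0.482  -0.3807  0.0996] yaw -1.791 q [-0.85  0.69  1.57 -0.    0.89  0.94] F [ 0.7 -0.5  1. ] w 0.0387 t 8.65 v 0.77
shift [ 0.0977 -0.4121 -0.0396] rv [-0.006 -0.003 -2.841] q6 est -1.05
shift [ 0.0979 -0.412   0.0004] rv [-0.006 -0.003 -2.841] q6 est -1.05
```

```bash
python3 go.py -2.09 .6675 0 .14 .6675 0 .10
```

```text
pos [ 0.482  -0.3807  0.0996] yaw -1.791 q [-0.85  0.69  1.57 -0.    0.89  0.94] F [ 0.7 -0.5  1. ] w 0.0387 t 8.65 v 0.77
shift [ 0.0977 -0.4121 -0.0396] rv [-0.002  0.004  0.299] q6 est 2.09
shift [ 0.0979 -0.412   0.0004] rv [-0.002  0.004  0.299] q6 est 2.09
```

Call:
{"fn": "send_rows", "kwargs": {"rows": [0.098, -0.412, -0.04, -0.002, 0.004, 0.299, 1, 0.098, -0.412, -0.04, -0.002, 0.004, 0.299, 1, 0.098, -0.412, -0.04, -0.002, 0.004, 0.299, 1, 0.098, -0.412, -0.04, -0.002, 0.004, 0.299, 1, 0.098, -0.412, -0.04, -0.002, 0.004, 0.299, 1, 0.098, -0.412, -0.04, -0.002, 0.004, 0.299, 1, 0.098, -0.412, -0.04, -0.002, 0.004, 0.299, 1, 0.098, -0.412, -0.04, -0.002, 0.004, 0.299, 1, 0.098, -0.412, -0.04, -0.002, 0.004, 0.299, 1, 0.098, -0.412, -0.04, -0.002, 0.004, 0.299, 1, 0.098, -0.412, -0.04, -0.002, 0.004, 0.299, 1]}}

```text
clock: 10.02
ee_pos: [0.6673, -0.0018, 0.1403]
tool_rot: [0.966, -0.258, -0.0, -0.0]
wrist_force: [0.6, -0.4, 0.4]
gripper_width: 0.0867
```

```bash
python3 - <<'E'
from look import *
s,im=look('w6')
cv2.imwrite('pics/w6a.png',draw(im,'wrist',s,k=1.2,off=(0,0),size=(640,400)))
E
python3 go.py -2.09 .6675 0 .028
```

```text
pos [ 0.6674 -0.0016  0.1403] yaw -2.092 q [-0.17  0.69  1.4   0.    1.05  1.92] F [ 0.5 -0.1 -0.5] w 0.0871 t 10.075 v 0.0
shift [-0.0006 -0.0014  0.1123] rv [-0.     0.001 -0.002] q6 est 2.09
```

View pics/w6a.png

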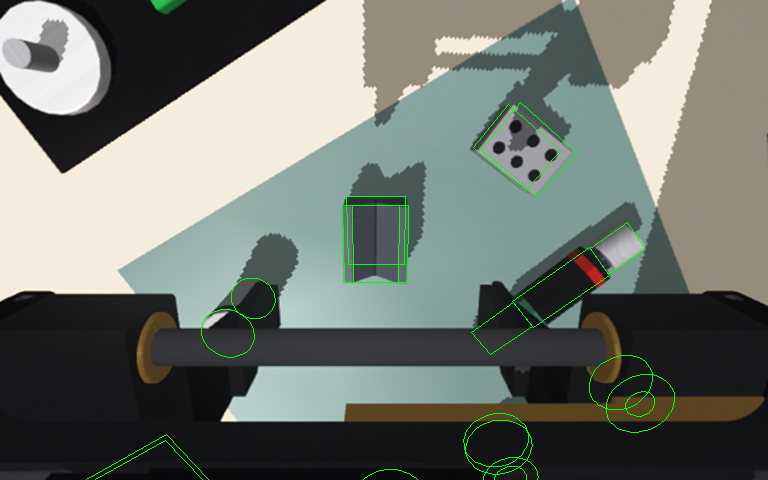

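Call:
{"fn": "send_rows", "kwargs": {"rows": [-0.0005, -0.001, 0.05, 0, 0, 0, 0.8, -0.0005, -0.001, 0.09, 0, 0, 0, 0.8, -0.0005, -0.001, 0.107, 0, 0, 0, 0.8, -0.0005, -0.001, 0.1125, 0, 0, 0, 0.8, -0.0005, -0.001, 0.1125, 0, 0, 0, 0, -0.0005, -0.001, 0.1125, 0, 0, 0, 0, -0.0005, -0.001, 0.1125, 0, 0, 0, 0, -0.0005, -0.001, 0.1125, 0, 0, 0, 0, -0.0005, -0.001, 0.1125, 0, 0, 0, 0, -0.0005, -0.001, 0.09, 0, 0, 0, 0, -0.0005, -0.001, 0.05, 0, 0, 0, 0, -0.0005, -0.001, -0.01, 0, 0, 0, 0]}}

```text
clock: 11.58
ee_pos: [0.6642, -0.0003, 0.1473]
tool_rot: [0.966, -0.258, -0.005, 0.001]
wrist_force: [0.8, -0.0, -4.9]
gripper_width: 0.0414
```

```bash
python3 go.py -1.791 .5386 -.3057 .12
```

```text
pos [ 0.6642 -0.0003  0.1473] yaw -2.092 q [-0.17  0.68  1.4  -0.    1.07  1.92] F [ 0.8 -0.  -4.9] w 0.0414 t 11.575 v 0.89
shift [0.0434 0.3273 0.0281] rv [ 0.002  0.01  -0.301] q6 est 1.27
```

Call:
{"fn": "send_rows", "kwargs": {"rows": [0.043, 0.327, 0.008, 0.002, 0.01, -0.301, 0, 0.043, 0.327, 0.028, 0.002, 0.01, -0.301, 0, 0.043, 0.327, 0.028, 0.002, 0.01, -0.301, 0, 0.043, 0.327, 0.028, 0.002, 0.01, -0.301, 0, 0.043, 0.327, 0.028, 0.002, 0.01, -0.301, 0, 0.043, 0.327, 0.028, 0.002, 0.01, -0.301, 0, 0.043, 0.327, 0.028, 0.002, 0.01, -0.301, 0, 0.043, 0.327, 0.028, 0.002, 0.01, -0.301, 0, 0.043, 0.327, 0.028, 0.002, 0.01, -0.301, 0, 0.043, 0.327, 0.028, 0.002, 0.01, -0.301, 0]}}

```text
clock: 12.82
ee_pos: [0.539, -0.3039, 0.1203]
tool_rot: [0.994, -0.109, -0.0, 0.0]
wrist_force: [0.6, -0.2, -4.4]
gripper_width: 0.0418
```

```bash
sed -i "s/'v_block':([^)]*)/'v_block':(.5386,-.3057,.003,-.22)/" poses.py; python3 - <<'E'
from look import *
s,im=look('w7')
cv2.imwrite('pics/w7a.png',draw(im,'wrist',s,k=1.2,off=(0,0),size=(640,400),names=['tray_blue','spindle']))
E
python3 go.py -1.791 .5386 -.3057 .0312
```

```text
pos [ 0.5389 -0.3041  0.1203] yaw -1.789 q [-0.69  0.66  1.55 -0.    0.93  1.1 ] F [-0.2  0.3 -5.5] w 0.0421 t 12.875 v 0.01
shift [0.0001 0.0016 0.0891] rv [0.    0.    0.002] q6 est 1.27
```

View pics/w7a.png

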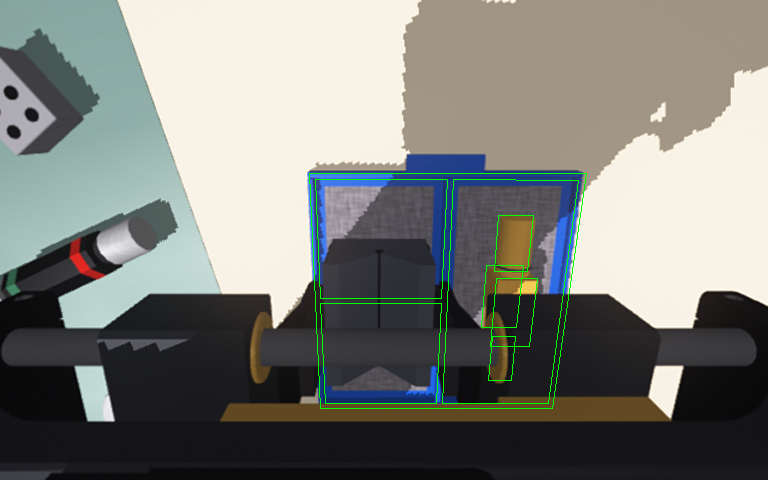

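Call:
{"fn": "send_rows", "kwargs": {"rows": [0, 0.0015, 0.04, 0, 0, 0.002, 0, 0, 0.0015, 0.066, 0, 0, 0.002, 0, 0, 0.0015, 0.077, 0, 0, 0.002, 0, 0, 0.0015, 0.083, 0, 0, 0.002, 0, 0, 0.0015, 0.087, 0, 0, 0.002, 0, 0, 0.0015, 0.089, 0, 0, 0.002, 0, 0, 0.0015, 0.089, 0, 0, 0.002, 0, 0, 0.0015, 0.089, 0, 0, 0.002, 0.62, 0, 0.0015, 0.089, 0, 0, 0.002, 0.62, 0, 0.0015, 0.089, 0, 0, 0.002, 0.62, 0, 0.0015, 0.06, 0, 0, 0.002, 0.62, 0, 0.0015, 0.01, 0, 0, 0.002, 0.62]}}

```text
clock: 14.38
ee_pos: [0.5374, -0.3048, 0.1094]
tool_rot: [0.994, -0.11, -0.002, -0.001]
wrist_force: [0.3, -0.5, 1.5]
gripper_width: 0.054
```

```bash
python3 go.py -1.0056 .4538 -.1104 .12; python3 go.py -2.5764 .4538 -.1104 .12
```

```text
pos [ 0.5374 -0.3048  0.1094] yaw -1.791 q [-0.7   0.68  1.55 -0.    0.91  1.1 ] F [ 0.3 -0.5  1.5] w 0.054 t 14.375 v 0.77
shift [-0.1241 -0.1714 -0.0097] rv [-0.003  0.003 -0.786] q6 est 0.77
pos [ 0.5374 -0.3048  0.1094] yaw -1.791 q [-0.7   0.68  1.55 -0.    0.91  1.1 ] F [ 0.3 -0.5  1.5] w 0.054 t 14.375 v 0.77
shift [-0.1241 -0.1714 -0.0097] rv [0.    0.005 0.785] q6 est 2.34
```

Call:
{"fn": "send_rows", "kwargs": {"rows": [-0.124, -0.171, -0.01, -0.003, 0.003, -0.786, 1, -0.124, -0.171, -0.01, -0.003, 0.003, -0.786, 1, -0.124, -0.171, -0.01, -0.003, 0.003, -0.786, 1, -0.124, -0.171, -0.01, -0.003, 0.003, -0.786, 1, -0.124, -0.171, -0.01, -0.003, 0.003, -0.786, 1, -0.124, -0.171, -0.01, -0.003, 0.003, -0.786, 1, -0.124, -0.171, -0.01, -0.003, 0.003, -0.786, 1, -0.124, -0.171, -0.01, -0.003, 0.003, -0.786, 1, -0.124, -0.171, -0.01, -0.003, 0.003, -0.786, 1]}}

```text
clock: 15.5
ee_pos: [0.454, -0.1114, 0.1201]
tool_rot: [0.96, 0.278, -0.0, -0.0]
wrist_force: [-0.1, -0.1, 1.2]
gripper_width: 0.0869
```

```bash
python3 - <<'E'
from look import *
s,im=look('w8')
cv2.imwrite('pics/w8a.png',draw(im,'wrist',s,k=1.2,off=(0,0),size=(640,400)))
E
python3 go.py -1.0056 .4538 -.1104 .023
```

```text
pos [ 0.4539 -0.1112  0.1201] yaw -1.006 q [-0.48  0.52  1.93 -0.    0.7   0.53] F [-0.9 -0.6 -0.8] w 0.087 t 15.55 v 0.0
shift [ 0.0004 -0.0007  0.0971] rv [-0.001  0.    -0.001] q6 est 0.77
```

View pics/w8a.png

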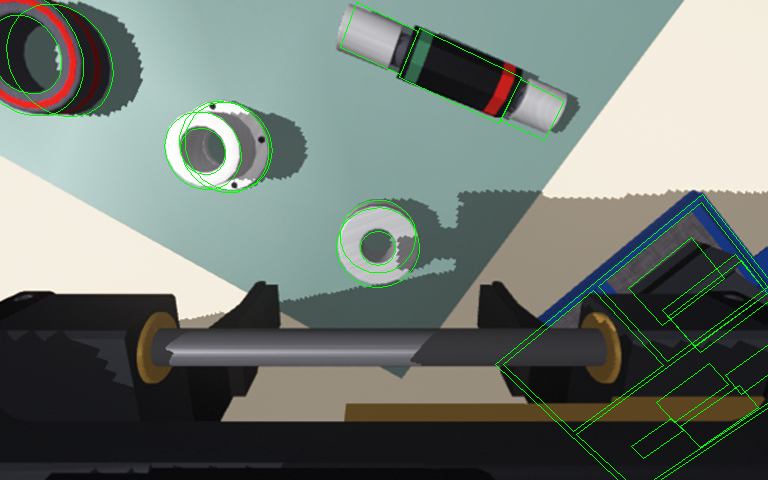

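Call:
{"fn": "send_rows", "kwargs": {"rows": [0.0005, -0.0005, 0.045, 0, 0, 0, 0.9, 0.0005, -0.0005, 0.08, 0, 0, 0, 0.9, 0.0005, -0.0005, 0.093, 0, 0, 0, 0.9, 0.0005, -0.0005, 0.097, 0, 0, 0, 0.9, 0.0005, -0.0005, 0.097, 0, 0, 0, 0, 0.0005, -0.0005, 0.097, 0, 0, 0, 0, 0.0005, -0.0005, 0.097, 0, 0, 0, 0, 0.0005, -0.0005, 0.097, 0, 0, 0, 0, 0.0005, -0.0005, 0.097, 0, 0, 0, 0, 0.0005, -0.0005, 0.08, 0, 0, 0, 0, 0.0005, -0.0005, 0.04, 0, 0, 0, 0, 0.0005, -0.0005, -0.01, 0, 0, 0, 0]}}

```text
clock: 17.05
ee_pos: [0.4527, -0.1099, 0.1299]
tool_rot: [0.96, 0.279, -0.002, -0.002]
wrist_force: [1.4, -0.7, -3.8]
gripper_width: 0.0517
```

```bash
python3 go.py -1.0056 .4547 -.2869 .12
```

```text
pos [ 0.4527 -0.1099  0.1299] yaw -1.006 q [-0.48  0.5   1.92 -0.    0.73  0.53] F [ 1.4 -0.7 -3.8] w 0.0517 t 17.05 v 1.05
shift [-0.093   0.1506  0.0095] rv [-0.004  0.003 -0.001] q6 est 0.44
```

Call:
{"fn": "send_rows", "kwargs": {"rows": [-0.093, 0.1505, 0.009, -0.004, 0.003, -0.001, 0, -0.093, 0.1505, 0.009, -0.004, 0.003, -0.001, 0, -0.093, 0.1505, 0.009, -0.004, 0.003, -0.001, 0, -0.093, 0.1505, 0.009, -0.004, 0.003, -0.001, 0, -0.093, 0.1505, 0.009, -0.004, 0.003, -0.001, 0, -0.093, 0.1505, 0.009, -0.004, 0.003, -0.001, 0]}}

```text
clock: 17.8
ee_pos: [0.4538, -0.2848, 0.12]
tool_rot: [0.96, 0.28, -0.001, -0.002]
wrist_force: [0.2, -0.6, -4.9]
gripper_width: 0.0516
```

```bash
python3 - <<'E'
from look import *
s,im=look('w9')
cv2.imwrite('pics/w9a.png',draw(im,'wrist',s,k=1.2,off=(0,0),size=(640,400),names=['tray_blue','spindle','v_block']))
E
python3 go.py -1.0056 .4547 -.2869 .0262
```

```text
pos [ 0.4541 -0.285   0.1202] yaw -1.004 q [-0.77  0.58  1.76  0.    0.81  0.23] F [ 0.3 -0.5 -5.2] w 0.0515 t 17.85 v 0.01
shift [-0.0006  0.0021  0.094 ] rv [-0.002  0.     0.002] q6 est 0.44
```

View pics/w9a.png

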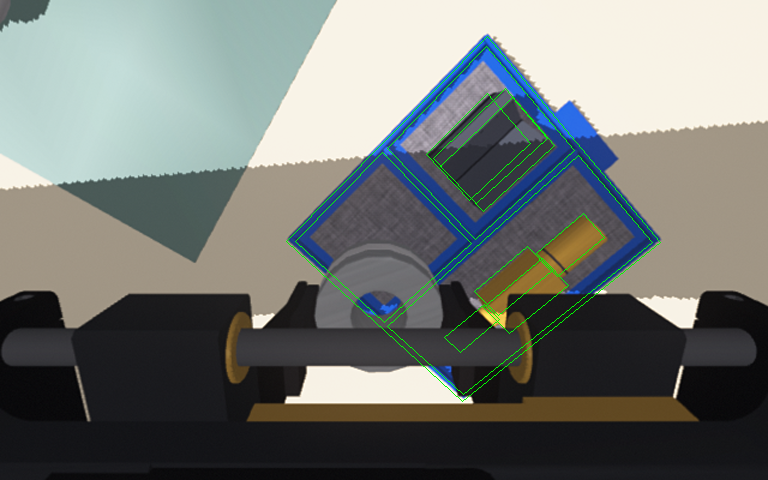

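Call:
{"fn": "send_rows", "kwargs": {"rows": [-0.0005, 0.002, 0.045, -0.002, 0, 0.002, 0, -0.0005, 0.002, 0.071, -0.002, 0, 0.002, 0, -0.0005, 0.002, 0.082, -0.002, 0, 0.002, 0, -0.0005, 0.002, 0.088, -0.002, 0, 0.002, 0, -0.0005, 0.002, 0.092, -0.002, 0, 0.002, 0, -0.0005, 0.002, 0.094, -0.002, 0, 0.002, 0, -0.0005, 0.002, 0.094, -0.002, 0, 0.002, 0, -0.0005, 0.002, 0.094, -0.002, 0, 0.002, 0.72, -0.0005, 0.002, 0.094, -0.002, 0, 0.002, 0.72, -0.0005, 0.002, 0.094, -0.002, 0, 0.002, 0.72, -0.0005, 0.002, 0.065, -0.002, 0, 0.002, 0.72, -0.0005, 0.002, 0.005, -0.002, 0, 0.002, 0.72]}}

```text
clock: 19.35
ee_pos: [0.4534, -0.2858, 0.1141]
tool_rot: [0.96, 0.279, -0.002, -0.003]
wrist_force: [1.4, -0.1, 0.4]
gripper_width: 0.0626
```

```bash
 sed -i "s/'ring_gauge':([^)]*)/'ring_gauge':(.4547,-.2869,.003,-.22)/" poses.py; python3 go.py .162 .566 -.0931 .12; python3 go.py -2.98 .566 -.0931 .12
```

```text
pos [ 0.4534 -0.2858  0.1141] yaw -1.006 q [-0.77  0.59  1.76  0.    0.8   0.23] F [ 1.4 -0.1  0.4] w 0.0626 t 19.35 v 1.07
shift [ 0.1982 -0.1026 -0.0056] rv [-0.006 -0.002 -1.168] q6 est -0.33
pos [ 0.4534 -0.2858  0.1141] yaw -1.006 q [-0.77  0.59  1.76  0.    0.8   0.23] F [ 1.4 -0.1  0.4] w 0.0626 t 19.35 v 1.07
shift [ 0.1982 -0.1026 -0.0056] rv [-0.003  0.007  1.974] q6 est 2.82
```

```bash
 python3 go.py .162 .565 -.0935 .12
```

```text
pos [ 0.4534 -0.2858  0.1141] yaw -1.006 q [-0.77  0.59  1.76  0.    0.8   0.23] F [ 1.4 -0.1  0.4] w 0.0626 t 19.35 v 1.07
shift [ 0.1972 -0.1028 -0.0056] rv [-0.006 -0.002 -1.168] q6 est -0.33
```

Call:
{"fn": "send_rows", "kwargs": {"rows": [0.197, -0.103, -0.006, -0.006, -0.002, -1.168, 0.8, 0.197, -0.103, -0.006, -0.006, -0.002, -1.168, 0.8, 0.197, -0.103, -0.006, -0.006, -0.002, -1.168, 0.8, 0.197, -0.103, -0.006, -0.006, -0.002, -1.168, 0.8, 0.197, -0.103, -0.006, -0.006, -0.002, -1.168, 0.8, 0.197, -0.103, -0.006, -0.006, -0.002, -1.168, 0.8, 0.197, -0.103, -0.006, -0.006, -0.002, -1.168, 0.8, 0.197, -0.103, -0.006, -0.006, -0.002, -1.168, 0.8, 0.197, -0.103, -0.006, -0.006, -0.002, -1.168, 0.8, 0.197, -0.103, -0.006, -0.006, -0.002, -1.168, 0.8]}}

```text
clock: 20.6
ee_pos: [0.5647, -0.0935, 0.1204]
tool_rot: [0.648, 0.762, 0.0, -0.0]
wrist_force: [-0.4, 0.8, -0.7]
gripper_width: 0.0699
```

```bash
python3 - <<'E'
from look import *
s,im=look('w10')
cv2.imwrite('pics/w10a.png',draw(im,'wrist',s,k=1.2,off=(0,0),size=(640,400)))
E
python3 go.py .162 .565 -.0935 .0175
```

```text
pos [ 0.5647 -0.0935  0.1204] yaw 0.162 q [-0.36  0.62  1.67  0.    0.86 -0.52] F [ 0.6 -0.  -0.2] w 0.0697 t 20.65 v 0.0
shift [-0.0001  0.0003  0.1029] rv [-0.    -0.001 -0.   ] q6 est -0.33
```

View pics/w10a.png

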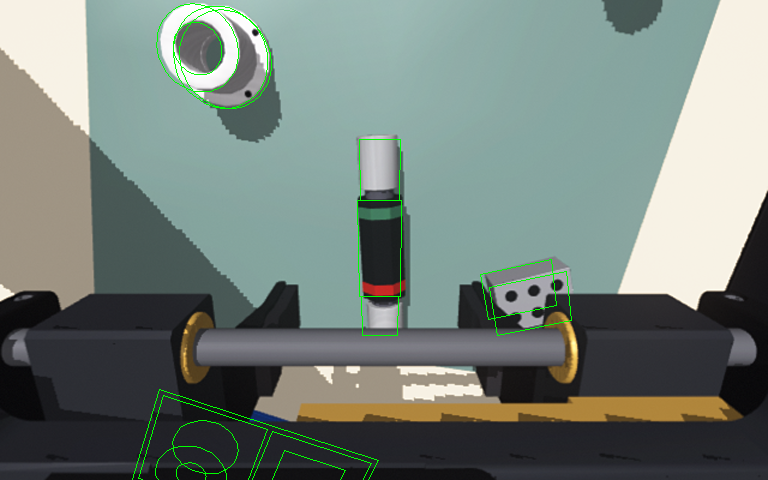

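Call:
{"fn": "send_rows", "kwargs": {"rows": [0, 0, 0.045, 0, 0, 0, 0.7, 0, 0, 0.085, 0, 0, 0, 0.7, 0, 0, 0.098, 0, 0, 0, 0.6, 0, 0, 0.103, 0, 0, 0, 0.6, 0, 0, 0.103, 0, 0, 0, 0, 0, 0, 0.103, 0, 0, 0, 0, 0, 0, 0.103, 0, 0, 0, 0, 0, 0, 0.103, 0, 0, 0, 0, 0, 0, 0.103, 0, 0, 0, 0, 0, 0, 0.09, 0, 0, 0, 0, 0, 0, 0.05, 0, 0, 0, 0, 0, 0, -0.01, 0, 0, 0, 0]}}

```text
clock: 22.15
ee_pos: [0.5621, -0.0928, 0.1296]
tool_rot: [0.648, 0.762, -0.001, -0.004]
wrist_force: [2.1, -0.8, -2.4]
gripper_width: 0.0278
```

```bash
python3 go.py 1.604 .5158 .2788 .13
```

```text
pos [ 0.5621 -0.0928  0.1296] yaw 0.162 q [-0.36  0.6   1.66  0.    0.89 -0.52] F [ 2.1 -0.8 -2.4] w 0.0278 t 22.15 v 1.01
shift [0.3742 0.0141 0.001 ] rv [-0.003 -0.008 -1.442] q6 est -1.11
```

Call:
{"fn": "send_rows", "kwargs": {"rows": [0.374, 0.014, 0.001, -0.003, -0.008, -1.442, 0, 0.374, 0.014, 0.001, -0.003, -0.008, -1.442, 0, 0.374, 0.014, 0.001, -0.003, -0.008, -1.442, 0, 0.374, 0.014, 0.001, -0.003, -0.008, -1.442, 0, 0.374, 0.014, 0.001, -0.003, -0.008, -1.442, 0, 0.374, 0.014, 0.001, -0.003, -0.008, -1.442, 0, 0.374, 0.014, 0.001, -0.003, -0.008, -1.442, 0, 0.374, 0.014, 0.001, -0.003, -0.008, -1.442, 0, 0.374, 0.014, 0.001, -0.003, -0.008, -1.442, 0, 0.374, 0.014, 0.001, -0.003, -0.008, -1.442, 0, 0.374, 0.014, 0.001, -0.003, -0.008, -1.442, 0]}}

```text
clock: 23.52
ee_pos: [0.5156, 0.2782, 0.1299]
tool_rot: [-0.016, 1.0, 0.0, -0.0]
wrist_force: [1.1, -0.3, -3.2]
gripper_width: 0.028
```

```bash
python3 - <<'E'
from look import *
s,im=look('w11')
cv2.imwrite('pics/w11a.png',draw(im,'wrist',s,k=1.2,off=(0,0),size=(640,400),names=['tray_yellow']))
E
python3 go.py 1.604 .5158 .2788 .0208
```

```text
pos [0.5157 0.2783 0.13  ] yaw 1.602 q [ 0.3   0.62  1.63  0.    0.9  -1.3 ] F [ 0.2  0.3 -3.5] w 0.0275 t 23.575 v 0.0
shift [-0.0002  0.0005  0.1092] rv [ 0.    -0.    -0.002] q6 est -1.11
```

View pics/w11a.png

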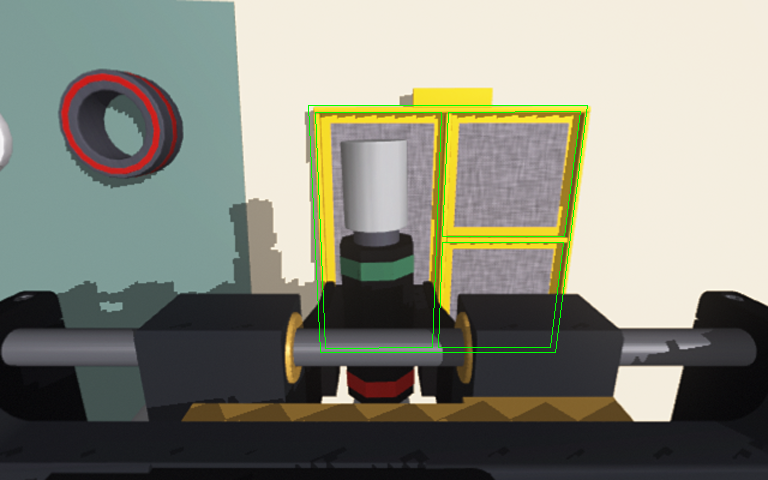

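Call:
{"fn": "send_rows", "kwargs": {"rows": [-0.0015, 0.0015, 0.045, 0, 0, -0.002, 0, -0.0015, 0.0015, 0.083, 0, 0, -0.002, 0, -0.0015, 0.0015, 0.096, 0, 0, -0.002, 0, -0.0015, 0.0015, 0.103, 0, 0, -0.002, 0, -0.0015, 0.0015, 0.107, 0, 0, -0.002, 0, -0.0015, 0.0015, 0.109, 0, 0, -0.002, 0, -0.0015, 0.0015, 0.109, 0, 0, -0.002, 0, -0.0015, 0.0015, 0.109, 0, 0, -0.002, 0.45, -0.0015, 0.0015, 0.109, 0, 0, -0.002, 0.45, -0.0015, 0.0015, 0.109, 0, 0, -0.002, 0.45, -0.0015, 0.0015, 0.08, 0, 0, -0.002, 0.45, -0.0015, 0.0015, 0.02, 0, 0, -0.002, 0.45]}}

```text
clock: 25.08
ee_pos: [0.5154, 0.2791, 0.1087]
tool_rot: [-0.017, 1.0, -0.001, -0.003]
wrist_force: [0.9, 0.6, 0.8]
gripper_width: 0.0392
```

```bash
 sed -i "s/'plug_gauge':([^)]*)/'plug_gauge':(.521,.280,.017,3.175)/;s/'tray_yellow':([^)]*)/'tray_yellow':(.5155,.3240,0,.033)/" poses.py; python3 go.py 1.604 .4532 .0037 .13
```

```text
pos [0.5154 0.2791 0.1087] yaw 1.604 q [ 0.31  0.65  1.63  0.    0.86 -1.3 ] F [0.9 0.6 0.8] w 0.0392 t 25.075 v 0.97
shift [ 0.0714 -0.2732 -0.0205] rv [-0.001 -0.006 -0.   ] q6 est -1.6
```

Call:
{"fn": "send_rows", "kwargs": {"rows": [0.071, -0.273, -0.021, -0.001, -0.006, 0, 0.75, 0.071, -0.273, -0.021, -0.001, -0.006, 0, 0.75, 0.071, -0.273, -0.021, -0.001, -0.006, 0, 0.75, 0.071, -0.273, -0.021, -0.001, -0.006, 0, 0.75, 0.071, -0.273, -0.021, -0.001, -0.006, 0, 0.75, 0.071, -0.273, -0.021, -0.001, -0.006, 0, 0.75, 0.071, -0.273, -0.021, -0.001, -0.006, 0, 0.75, 0.071, -0.273, -0.021, -0.001, -0.006, 0, 0.75, 0.071, -0.273, -0.021, -0.001, -0.006, 0, 0.75]}}

```text
clock: 26.2
ee_pos: [0.4537, 0.005, 0.1304]
tool_rot: [-0.018, 1.0, -0.0, -0.0]
wrist_force: [-0.8, -0.1, -0.2]
gripper_width: 0.065
```

```bash
python3 - <<'E'
from look import *
s,im=look('w12')
cv2.imwrite('pics/w12a.png',draw(im,'wrist',s,k=1.2,off=(0,0),size=(640,400)))
E
python3 go.py 1.604 .4532 .0037 .028
```

```text
pos [0.4537 0.0049 0.1304] yaw 1.606 q [-0.24  0.48  1.95 -0.    0.7  -1.84] F [-0.7 -0.1  0.9] w 0.0655 t 26.25 v 0.01
shift [ 0.0005 -0.0011  0.1024] rv [-0.    -0.001  0.002] q6 est -1.6
```

View pics/w12a.png

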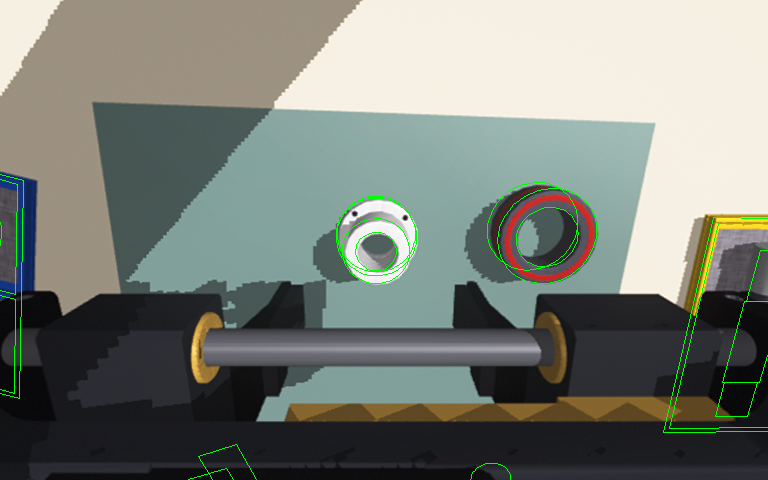

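Call:
{"fn": "send_rows", "kwargs": {"rows": [0.0005, -0.001, 0.045, 0, 0, 0, 0.75, 0.0005, -0.001, 0.085, 0, 0, 0, 0.75, 0.0005, -0.001, 0.098, 0, 0, 0, 0.75, 0.0005, -0.001, 0.1025, 0, 0, 0, 0.75, 0.0005, -0.001, 0.1025, 0, 0, 0, 0, 0.0005, -0.001, 0.1025, 0, 0, 0, 0, 0.0005, -0.001, 0.1025, 0, 0, 0, 0, 0.0005, -0.001, 0.1025, 0, 0, 0, 0, 0.0005, -0.001, 0.1025, 0, 0, 0, 0, 0.0005, -0.001, 0.09, 0, 0, 0, 0, 0.0005, -0.001, 0.05, 0, 0, 0, 0, 0.0005, -0.001, -0.01, 0, 0, 0, 0]}}

```text
clock: 27.75
ee_pos: [0.4519, 0.004, 0.1409]
tool_rot: [-0.017, 1.0, 0.0, -0.002]
wrist_force: [0.8, -0.0, -1.7]
gripper_width: 0.0412
```

```bash
python3 - <<'E'
from ov import *
o=P['tray_yellow'];Rr=R.from_euler('z',o[3]).as_matrix()
for c in [(.043,.042),(-.043,.042)]: print((Rr@[*c,0]+[o[0],o[1],0]).round(4))
E
python3 go.py 1.604 .471 .3645 .13;python3 go.py 1.604 .557 .3674 .13
```

```text
[0.5571 0.3674 0.    ]
[0.4711 0.3646 0.    ]
pos [0.4519 0.004  0.1409] yaw 1.606 q [-0.24  0.46  1.95 -0.    0.74 -1.84] F [ 0.8 -0.  -1.7] w 0.0412 t 27.75 v 1.31
shift [-0.0317  0.3596  0.011 ] rv [ 0.001 -0.005  0.002] q6 est -0.95
pos [0.4519 0.004  0.1409] yaw 1.606 q [-0.24  0.46  1.95 -0.    0.74 -1.84] F [ 0.8 -0.  -1.7] w 0.0412 t 27.75 v 1.31
shift [-0.1178  0.3595  0.0106] rv [ 0.001 -0.005  0.002] q6 est -1.02
```

Call:
{"fn": "send_rows", "kwargs": {"rows": [-0.032, 0.3595, 0.011, 0.001, -0.005, 0.002, 0, -0.032, 0.3595, 0.011, 0.001, -0.005, 0.002, 0, -0.032, 0.3595, 0.011, 0.001, -0.005, 0.002, 0, -0.032, 0.3595, 0.011, 0.001, -0.005, 0.002, 0, -0.032, 0.3595, 0.011, 0.001, -0.005, 0.002, 0, -0.032, 0.3595, 0.011, 0.001, -0.005, 0.002, 0, -0.032, 0.3595, 0.011, 0.001, -0.005, 0.002, 0, -0.032, 0.3595, 0.011, 0.001, -0.005, 0.002, 0, -0.032, 0.3595, 0.011, 0.001, -0.005, 0.002, 0, -0.032, 0.3595, 0.011, 0.001, -0.005, 0.002, 0]}}

```text
clock: 29.0
ee_pos: [0.4714, 0.3631, 0.1302]
tool_rot: [-0.016, 1.0, -0.0, -0.0]
wrist_force: [0.4, 0.2, -1.6]
gripper_width: 0.041
```

```bash
python3 - <<'E'
from look import *
s,im=look('w13')
cv2.imwrite('pics/w13a.png',draw(im,'wrist',s,k=1.2,off=(0,0),size=(640,400)))
E
python3 go.py 1.604 .471 .3645 .0312
```

```text
pos [0.4715 0.3633 0.1302] yaw 1.602 q [ 0.47  0.63  1.6  -0.    0.91 -1.13] F [-0.4  0.1 -0.3] w 0.041 t 29.05 v 0.01
shift [0.0004 0.0012 0.099 ] rv [-0.     0.    -0.002] q6 est -0.95
```

View pics/w13a.png

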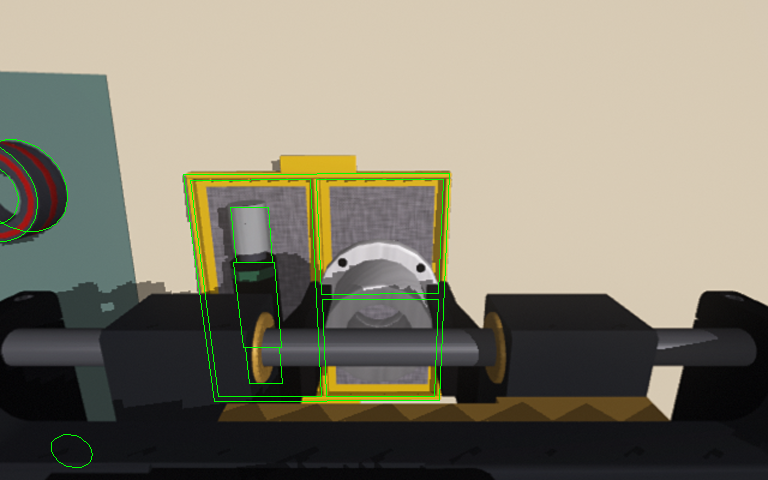

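Call:
{"fn": "send_rows", "kwargs": {"rows": [0.0005, 0.001, 0.045, 0, 0, -0.002, 0, 0.0005, 0.001, 0.075, 0, 0, -0.002, 0, 0.0005, 0.001, 0.087, 0, 0, -0.002, 0, 0.0005, 0.001, 0.093, 0, 0, -0.002, 0, 0.0005, 0.001, 0.097, 0, 0, -0.002, 0, 0.0005, 0.001, 0.099, 0, 0, -0.002, 0, 0.0005, 0.001, 0.099, 0, 0, -0.002, 0, 0.0005, 0.001, 0.099, 0, 0, -0.002, 0.62, 0.0005, 0.001, 0.099, 0, 0, -0.002, 0.62, 0.0005, 0.001, 0.099, 0, 0, -0.002, 0.62, 0.0005, 0.001, 0.07, 0, 0, -0.002, 0.62, 0.0005, 0.001, 0.01, 0, 0, -0.002, 0.62]}}

```text
clock: 30.55
ee_pos: [0.4692, 0.3633, 0.1186]
tool_rot: [-0.017, 1.0, -0.002, -0.003]
wrist_force: [1.0, 1.3, 0.5]
gripper_width: 0.0538
```

```bash
sed -i "s/'bushing':([^)]*)/'bushing':(.4711,.3645,.003,0)/" poses.py;python3 go.py 1.604 .54 0 .35 .54 .2 .35
```

```text
pos [0.4692 0.3633 0.1186] yaw 1.604 q [ 0.47  0.64  1.61 -0.    0.9  -1.13] F [1.  1.3 0.5] w 0.0538 t 30.55 v 0.97
shift [-0.0574 -0.3662 -0.2305] rv [-0.003 -0.006 -0.   ] q6 est -1.6
shift [-0.064  -0.1663 -0.2312] rv [-0.003 -0.006 -0.   ] q6 est -1.25
```

Now back to the overview pose for a check.

Call:
{"fn": "send_rows", "kwargs": {"rows": [0, 0, -0.06, -0.003, -0.006, 0, 0.62, 0, 0, -0.12, -0.003, -0.006, 0, 0.62, -0.057, -0.366, -0.23, -0.003, -0.006, 0, 0.62, -0.057, -0.366, -0.23, -0.003, -0.006, 0, 0.62, -0.057, -0.366, -0.23, -0.003, -0.006, 0, 0.62, -0.057, -0.366, -0.23, -0.003, -0.006, 0, 0.62, -0.057, -0.366, -0.23, -0.003, -0.006, 0, 0.62, -0.057, -0.366, -0.23, -0.003, -0.006, 0, 0.62, -0.057, -0.366, -0.23, -0.003, -0.006, 0, 0.62, -0.057, -0.366, -0.23, -0.003, -0.006, 0, 0.62, -0.057, -0.366, -0.23, -0.003, -0.006, 0, 0.62, -0.057, -0.366, -0.23, -0.003, -0.006, 0, 0.62]}}

```text
clock: 32.05
ee_pos: [0.539, 0.0018, 0.3489]
tool_rot: [-0.018, 1.0, 0.0, -0.001]
wrist_force: [0.5, -0.2, -0.3]
gripper_width: 0.0543
```

```bash
python3 - <<'E'
from look import *
s,im=look('w14');s,im=look('w15')
cv2.imwrite('pics/w15a.png',draw(im,'wrist',s,k=1.2,off=(0,0),size=(640,400)))
_,im=look('s2','side');cv2.imwrite('pics/s2a.png',draw(im,'side',k=3,off=(215,140),size=(240,250)))
_,im=look('t2','top')
cv2.imwrite('pics/t2a.png',cv2.hconcat([draw(im,'top',k=4,off=(140,190),size=(95,105)),draw(im,'top',k=4,off=(410,175),size=(95,105))]))
E
```

```text
(no output)
```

View pics/w15a.png

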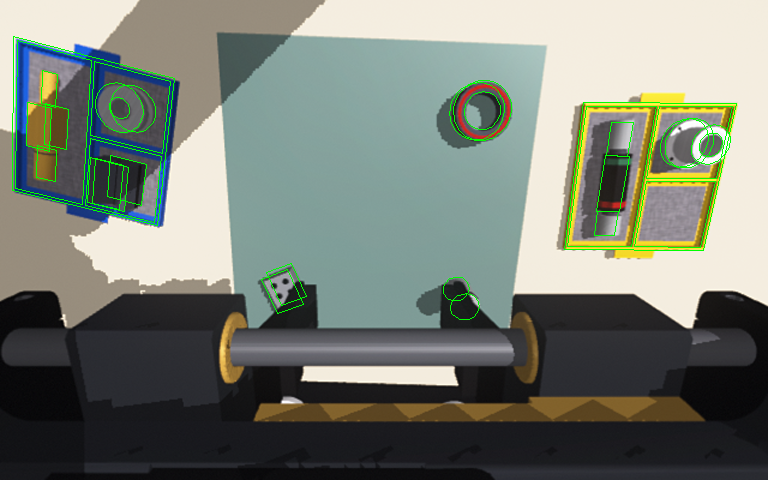

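View pics/s2a.png

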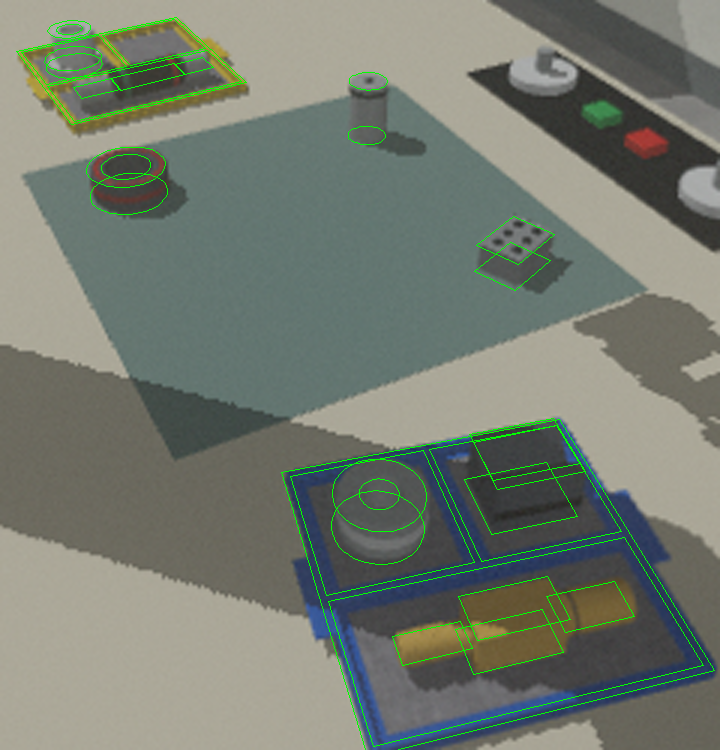

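View pics/t2a.png

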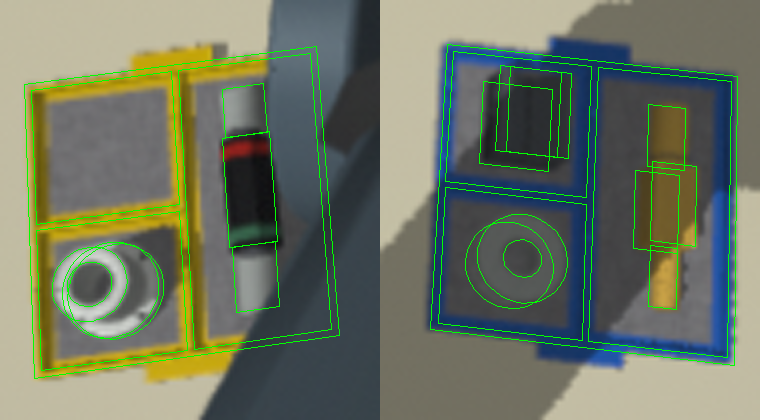

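```bash
python3 - <<'E'
import pickle
from ov import *
s=pickle.load(open('pics/w9.pkl','rb'));im=cv2.imread('pics/w9.png')
a=cv2.convertScaleAbs(draw(im,'wrist',s,k=4.5,off=(310,30),size=(170,130),names=['v_block','tray_blue']),alpha=1.8)
t=cv2.imread('pics/s2.png')
b=cv2.convertScaleAbs(cv2.resize(t[270:390,300:460],None,fx=4.5,fy=4.5,interpolation=cv2.INTER_CUBIC),alpha=2)
cv2.imwrite('pics/z1.png',a);cv2.imwrite('pics/z2.png',b)
E
```

```text
(no output)
```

View pics/z1.png

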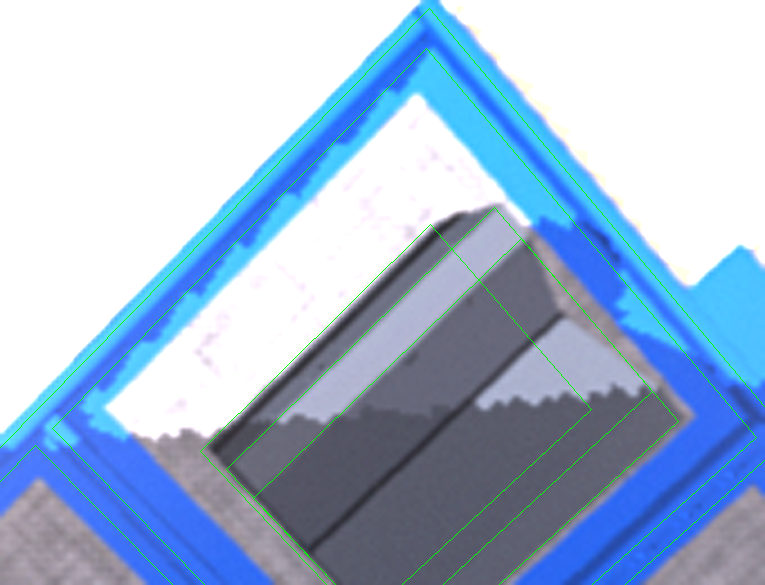

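View pics/z2.png

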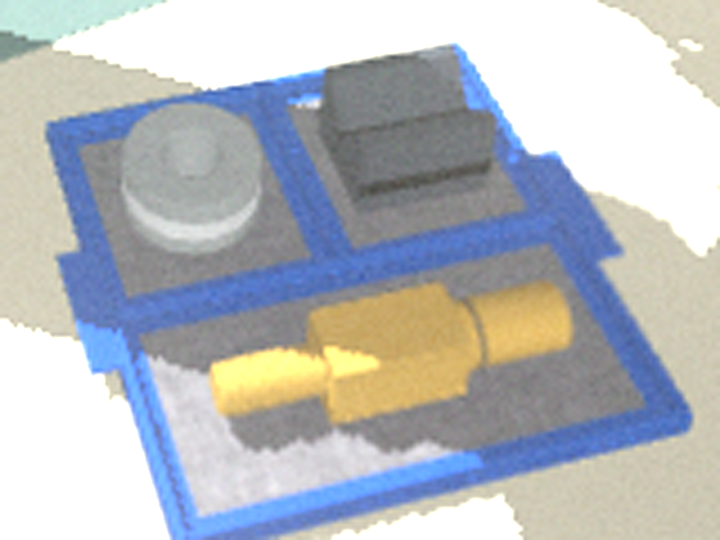

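```bash
python3 - <<'E'
from h import *
s=bot.sense();print(s['clock'],s['wrist_force'])
print(order.close_job())
E
```

```text
32.25 [-0.3934871  -0.40921601 -0.14394225]
the job is handed in; nothing more can be done
None
```

Both kits are made up and the job was handed in at 32.3 s of the 128 s allowed. It reported no verdict.

- **Blue tray:** The brass spindle is in the long compartment, with the V-block and the small ring gauge each in a square one.
- **Yellow tray:** The plug gauge is in the long compartment and the bushing is in a square one.

I lowered every piece slowly and released it at floor height.

**Last checks:** The top, side and wrist views show all five pieces lying level inside their compartments and clear of the rims. In the side view the large ring, the block with holes and the cylinder stand at the positions I measured at the start. The gripper was empty, about 0.35 m above the bench, with no load on the wrist.

**What disagreed:**
- The V-block sits an estimated 3–5 mm from the position I planned. That is well inside its compartment, so I left it.
- The cameras differed by 1–3 mm on the yellow tray, so I shifted the plug gauge and bushing placements by about 1.5 mm.
- Heights were judged only from pictures and tool positions, since there is no depth reading.

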